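Make up a sweet shop gift order by ticket colour

TASK

Make up the gift order for the colour of the ticket lying on the dark wooden order stand (pink or green): first set the funnel in the jar's mouth, then tip all the sweets of that colour out of their scoop through the funnel into the jar, and lay the emptied scoop back on the scoop board, upright. Then hang the funnel back in its grey rest, stand the filled jar upright in the wicker gift basket, and lay every carton with a sleeve of that colour flat, right way up, on the basket's floor. Leave the other colour's scoop, sweets and cartons as they are, and do not shift or tip the cream jar with the black cap.

Things in the scene. Friction and masses are not known exactly. Their poses are not given: they have to be found in the camera images.
- ticket_pink: pink square ticket, fixed plaque 80 x 80 x 6 mm; one ticket lies on the order stand (that colour is ordered), the other on a plain grey block of the same size (ignore). Origin: centre of its underside
- ticket_green: green square ticket, fixed plaque 80 x 80 x 6 mm; one ticket lies on the order stand (that colour is ordered), the other on a plain grey block of the same size (ignore). Origin: centre of its underside
- order_stand: dark wooden square plinth 120 x 120 x 20 mm with a short brass post at each corner, fixed at the far side of the counter; the ticket lying on it names the order. Origin: centre of its underside
- scoop_board: flat wooden board 250 (x) x 220 (y) x 10 mm, fixed, the place of both scoops. Origin: centre of its underside
- scoop_pink: steel scoop with the pink sweets. Bowl 92 (x) x 70 (y) x 44 mm, open above and at its front, -x; front lip at x = -46, z = 17 mm. Its floor falls 8 degrees to the back: tip the front down 30 to 40 degrees and the sweets roll out. Black handle 22 x 22 mm, x = 45 to 145, mid z = 36 mm: grip across y at x = 95. Origin: centre of bowl underside, x towards handle, z up
- scoop_green: steel scoop with the green sweets. Bowl 92 (x) x 70 (y) x 44 mm, open above and at its front, -x; front lip at x = -46, z = 17 mm. Its floor falls 8 degrees to the back: tip the front down 30 to 40 degrees and the sweets roll out. Black handle 22 x 22 mm, x = 45 to 145, mid z = 36 mm: grip across y at x = 95. Origin: centre of bowl underside, x towards handle, z up
- sweet_pink0: pink round hard sweet, ball of 20 mm diameter, 10 g; may be absent. Origin: its centre
- sweet_pink1: pink round hard sweet, ball of 20 mm diameter, 10 g; may be absent. Origin: its centre
- sweet_pink2: pink round hard sweet, ball of 20 mm diameter, 10 g; may be absent. Origin: its centre
- sweet_green0: green round hard sweet, ball of 20 mm diameter, 10 g; may be absent. Origin: its centre
- sweet_green1: green round hard sweet, ball of 20 mm diameter, 10 g; may be absent. Origin: its centre
- sweet_green2: green round hard sweet, ball of 20 mm diameter, 10 g; may be absent. Origin: its centre
- jar: open clear round jar with a metal foot band, straight walls, 66 mm outside and 59 mm inside diameter, 100 mm tall, floor 6 mm thick. Origin: centre of its underside, z up
- funnel: blue funnel, loose, 94 mm tall; spout 50 mm outside, 44 inside, 50 long; 45 degree cone to the 133 mm rim. Three lugs (undersides at z = 42, out to 48 mm from the axis) sit on the jar rim, spout end 58 mm above the jar underside. Upright tab on the rim, 40 (x) x 10 (y) mm, centred at y = +67, up to z = 134 mm: grip across y at z = 118. Origin: centre of the spout end, z up
- funnel_rest: grey thick round ring, fixed: 108 mm outside and 68 mm inside diameter, 55 mm tall, open above. The funnel hangs in it by its lugs, spout down, its lower end 13 mm above the counter. Origin: centre of its underside
- basket: low wicker gift basket, fixed: 170 (x) x 340 (y) x 45 mm outside, walls and floor 8 mm thick (rims bulge to 50 mm height). Origin: centre of its underside
- carton_pink0: white slim chocolate carton with a pink sleeve, 95 (x) x 34 (y) x 26 mm (z), 70 g; may be absent. Origin: centre of its underside
- carton_pink1: white slim chocolate carton with a pink sleeve, 95 (x) x 34 (y) x 26 mm (z), 70 g; may be absent. Origin: centre of its underside
- carton_pink2: white slim chocolate carton with a pink sleeve, 95 (x) x 34 (y) x 26 mm (z), 70 g; may be absent. Origin: centre of its underside
- carton_green0: white slim chocolate carton with a green sleeve, 95 (x) x 34 (y) x 26 mm (z), 70 g; may be absent. Origin: centre of its underside
- carton_green1: white slim chocolate carton with a green sleeve, 95 (x) x 34 (y) x 26 mm (z), 70 g; may be absent. Origin: centre of its underside
- carton_green2: white slim chocolate carton with a green sleeve, 95 (x) x 34 (y) x 26 mm (z), 70 g; may be absent. Origin: centre of its underside
- show_jar: cream closed jar with a black cap, 60 mm diameter, 95 mm tall, a bystander. Origin: centre of its underside
Things that resemble listed ones, but are neither listed nor needed, are in the scene too. Leave any turquoise look-alike of the carton_pink2 alone.

How it is judged:
By the outcome, as a careful person would: the job done as asked, in the order asked, and still so for the second after the job is handed in, with the robot touching nothing.
Of sweet_pink0, sweet_pink1, sweet_pink2 only 2 to 3 are there at a start; the rules pass over those that are not, and their reading is None.
Of sweet_green0, sweet_green1, sweet_green2 only 2 to 3 are there at a start; the rules pass over those that are not, and their reading is None.
Of carton_pink0, carton_pink1, carton_pink2 only 2 to 3 are there at a start; the rules pass over those that are not, and their reading is None.
Of carton_green0, carton_green1, carton_green2 only 2 to 3 are there at a start; the rules pass over those that are not, and their reading is None.
At some moment in a run one of carton_pink0, carton_pink1, carton_pink2, carton_green0, carton_green1, carton_green2 may be knocked a few centimetres aside while the robot is not near it.
It also fails if it takes over 200 s, if anything falls off the work surface, if the arm or the gripper's body presses on something with over 40 N, if the wrist force passes 120 N, or if a joint passes its speed limit or range.

ROBOT

A 7-joint arm with a two-finger parallel gripper is mounted at the origin on the work surface. World frame = base frame: x ahead of the robot, y to its left, z up, the work surface at z = 0. Lengths are in m, angles in rad, forces in N, time in s.
With the tool pointing down it reaches from about 0.425 to 0.95 m from the base axis. Payload 4.7 kg.
Tool frame: the origin (TCP) lies midway between the tips of the shut fingers; the grasp point (between the pads) lies 19 mm behind it (manip.tcp_to_grasp is the distance from the TCP to the grasp point, in m); z points along the fingers, y is the line along which they close (so a half turn about z gives the same grasp; the last joint's range is limited). The gripper opens to 87 mm and grips with 3 to 60 N. Pads are 19 mm wide; open, the fingers measure 117 mm over their backs; the gripper's body (75 mm by 190 mm) begins 51 mm behind the grasp point.
Start: joints at [1.308, 0.469, -0.049, 1.532, 0.024, 1.141, -0.082], TCP at [0.156, -0.657, 0.223] pointing down, gripper open.
Joint ranges: [-2.59, 2.59], [-0.33, 1.99], [-1.39, 1.29], [0.1, 2.45], [-1.04, 4.18], [0.21, 1.99], [-2.66, 2.66]. Speed limits (rad/s): [2.57, 2.57, 3.14, 3.14, 3.14, 3.14, 3.14].

INTERFACE

Orientations are given as a rotation vector (axis times angle).
In Python, from plant import manip gives the robot as it stands.
- The arm moves only by the tool carry_out, never from a script. Its argument "rows" is a list of rows, each a list of 7 numbers: the shift along the tool's x, y, z scaled (see below), then the turn, a rotation vector about the tool's x, y, z scaled (see below), then the opening, from -1 (shut) to 1 (fully open). A call has exactly 10 rows; each row shifts and turns the commanded pose from where the row before left it, along the tool's axes as they then stand; what a row does not reach is not made up. The controller multiplies each number of a shift by 30 mm and each number of a turn by 0.1 rad. A row lasts 1/10 s, in which the tool goes at most 50 mm and 8.59 degrees, less where a joint would pass 70% of its speed; a pose out of reach is approached as far as the arm can. A call with a number of a shift or a turn outside -1 to 1 is refused whole. A call with a gripper value outside its range is refused whole. The fingers move at their own pace and stop on an object; "newtons" is the grip in N (left out, the last holds). Time passes only in rows, so rows that do not move let the fingers close, or fill a call up. It gives the time, the measured TCP pose, the force, the opening and the grip force at its end, in the units of the state.
- manip.get_state(): the state, without advancing time (a new reading comes with each control period).
- manip.snapshot(name): name is "side" or "top"; returns a dict with "image" (420x560x3 uint8, red, green, blue), "depth" (420x560 float32, m along the optical axis (not along the pixel's ray), 0 where there is no reading), "mtx" (3x3 intrinsics, pixels), "R" (3x3) and "t" (3): a world point X has camera coordinates R X + t. Camera axes: x right, y down, z forward; pixel columns grow to the right and rows downward; lengths in m; the calibration is good to about 2 mm. A picture is of the moment at which its call begins.
- manip.close_job(): hands the job in; it is judged then, once.
The state is a dict: "clock": time; "joints": joint angles; "joint_vel": joint speeds; "effort": joint torques, N m; "position": TCP position; "orientation": TCP orientation; "wrist_force": force on the tool from outside, world axes, zero at the start; "wrist_torque": the same for the moment, N m; "finger_gap": finger opening in m; "gripper_force": force on a finger pad.
Only numpy, scipy, OpenCV 4.12 (cv2) and the standard library are available. Lean on these libraries where they do the work, as an engineer would, in place of code of your own. Each camera call takes 0.05 s, during which the arm holds its last target. There are 200 camera calls.

## Working session

There is one attempt and no reset: what is moved stays moved. The work goes in short steps, Python scripts to look and compute and a tool call to move; the robot and the scene stay as the last step left them, time stands still between calls to the robot, and variables do not carry over. Pictures are saved under pics/ and viewed, at most 14 in all, crops included, and the job is handed in when it is done.

Besides the shell and the picture viewer there is one more tool, called after "Emit:" by a JSON object that holds its "api" and its "payload", one argument or row to a line. carry_out: Moves the arm, as the interface text tells. Shifts and turns lie within -1 to 1; 1 stands for 30 mm of shift or 0.1 rad of turn. Its arguments: {"type":"object","properties":{"rows":{"type":"array"},"newtons":{"type":"number"}},"required":["rows"]}

```bash
ls; mkdir -p pics
python3 - <<'E'
from plant import manip
import cv2,numpy as np
s=manip.get_state();print(s)
for n in("top","side"):
    d=manip.snapshot(n);np.savez(f"{n}0.npz",**d);cv2.imwrite(f"pics/{n}0.png",cv2.resize(d["image"][:,:,::-1],(800,600),interpolation=cv2.INTER_CUBIC));print(n,d["mtx"],d["R"],d["t"])
E
```

```text
pics
{'clock': 0.0, 'joints': array([ 1.30809522,  0.46946294, -0.04858499,  1.53367653,  0.02411652,
        1.1409868 , -0.08232651]), 'joint_vel': array([ 0.00050087, -0.00059802,  0.00057039, -0.00037174, -0.00053259,
        0.00069337,  0.00058865]), 'effort': array([ 1.08995068e-04, -5.07969546e+01, -8.05759127e-02, -2.36160547e+01,
       -6.11477648e-02,  3.78687470e-02,  1.82005047e-04]), 'position': array([ 0.15624531, -0.65606173,  0.22149227]), 'orientation': array([-3.11824199e+00, -3.66198190e-01,  4.96478177e-04]), 'wrist_force': array([ 0.02980625, -0.80286848,  1.05282   ]), 'wrist_torque': array([-0.01133233, -0.0141738 ,  0.02652475]), 'gripper_force': 0.0, 'finger_gap': 0.08679690096864352}
top [[383.39312992   0.         273.82022063]
 [  0.         383.39312992 211.52234791]
 [  0.           0.           1.        ]] [[ 0.00641916 -0.99960708  0.02728526]
 [-0.99764248 -0.00826611 -0.06812598]
 [ 0.06832476 -0.02678362 -0.99730355]] [-0.02153637  0.59184892  1.01080567]
side [[438.33521247   0.         281.45134036]
 [  0.         438.33521247 203.68571838]
 [  0.           0.           1.        ]] [[-0.86062925 -0.50917601 -0.00755539]
 [-0.32498026  0.56059618 -0.76165593]
 [ 0.39205245 -0.65304802 -0.64793762]] [0.49280587 0.22495778 0.86997349]
```

View pics/top0.png

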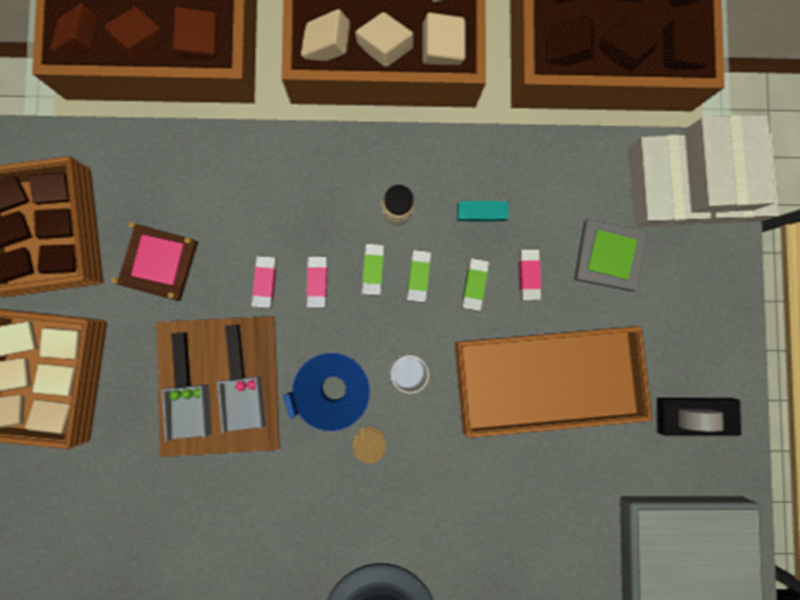

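View pics/side0.png

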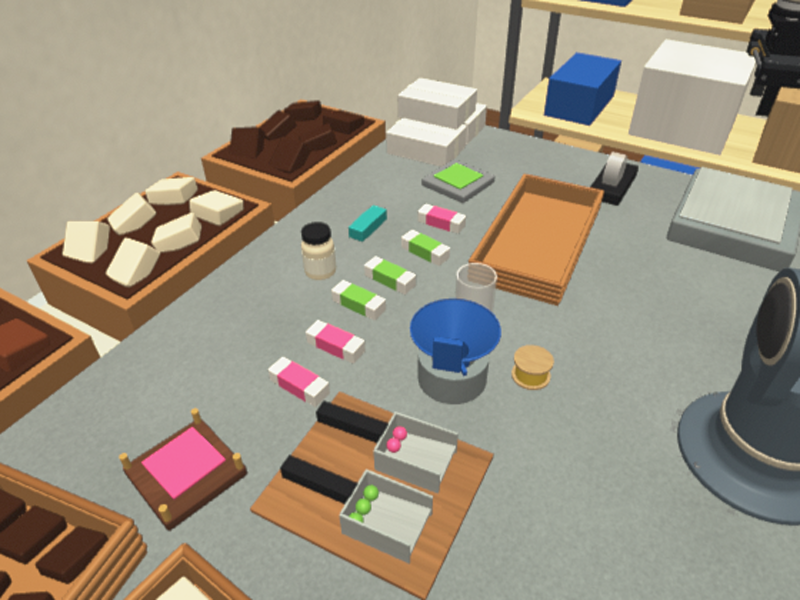

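Ordered colour is pink: the pink ticket lies on the dark wooden stand with brass posts (top view 157,260); the green one (613,253) is on a plain grey block. In the top view:
- Pink sweets: two, in the right scoop (240,395).
- Pink cartons: (264,282), (317,282) and (531,275). Turquoise look-alike at (483,211).
- Funnel: (331,391), tab on the left (291,404).
- Jar: (409,374).
- Basket: (553,381).

Next I measure all of these.

```bash
cat > h.py <<'E'
import cv2,numpy as np
from scipy.spatial.transform import Rotation as Ro
def ray(d,px):
    px=np.atleast_2d(px).astype(float)
    v=np.c_[(px-d["mtx"][:2,2])/d["mtx"][0,0],np.ones(len(px))]@d["R"]
    return -d["R"].T@d["t"],v
def plane(d,px,z):
    o,v=ray(d,px); return o+v*((z-o[2])/v[:,2])[:,None]
def deep(d):
    """world points per pixel from depth"""
    h,w=d["depth"].shape;u,v=np.meshgrid(np.arange(w),np.arange(h))
    o,r=ray(d,np.c_[u.ravel(),v.ravel()]); P=o+r*d["depth"].reshape(-1,1); return P.reshape(h,w,3)
def tri(da,pa,db,pb):
    A=[];b=[]
    for d,p in((da,pa),(db,pb)):
        o,v=ray(d,p);v=v[0]/np.linalg.norm(v[0]);M=np.eye(3)-np.outer(v,v);A.append(M);b.append(M@o)
    return np.linalg.solve(sum(A),sum(b))
def hsv(d,lo,hi): return cv2.inRange(cv2.cvtColor(d["image"],cv2.COLOR_RGB2HSV),lo,hi)
def blobs(m,amin=30):
    c,_=cv2.findContours(m,cv2.RETR_EXTERNAL,cv2.CHAIN_APPROX_NONE);return [x for x in c if cv2.contourArea(x)>=amin]
def cen(c): M=cv2.moments(c);return np.array([M["m10"]/M["m00"],M["m01"]/M["m00"]])
def rect(P):
    """world xy points -> centre, (long,short), angle of long axis in deg in (-90,90]"""
    (c,s,a)=cv2.minAreaRect(np.float32(P[:,:2]*1000))
    if s[0]<s[1]: a+=90;s=s[::-1]
    return np.round(c,1),np.round(s,1),round((a+90)%180-90,1)
PINK=((160,90,120),(178,255,255));GREEN=((40,110,90),(60,255,255));BLUE=((100,120,50),(125,255,255))
E
python3 - <<'E'
from h import *
T=dict(np.load("top0.npz"));S=dict(np.load("side0.npz"))
PT=deep(T);PS=deep(S)
f=lambda x:np.round(x*1000,1)
for n,c in(("pink",PINK),("green",GREEN),("blue",BLUE)):
  for nm,d,P in(("top",T,PT),("side",S,PS)):
    for b in blobs(hsv(d,*c),20):
        u=cen(b);m=np.zeros((420,560),np.uint8);cv2.drawContours(m,[b],-1,255,-1)
        Q=P[(cv2.erode(m,np.ones((3,3)))>0)&(d["depth"]>0)]
        print(n,nm,np.round(u,1),"area",cv2.contourArea(b),"med",f(np.median(Q,0)) if len(Q) else None,"zmax",f(np.percentile(Q[:,2],98)) if len(Q) else None,rect(plane(d,b[:,0],.026)) if nm=="top" else "")
# depth height bands (top view)
for nm,box,z0,z1 in(("jar rim",(240,300,225,290),.09,.11),("funnel rim",(190,265,235,310),.098,.115),("tab",(190,265,235,310),.125,.17),("basket rim",(315,460,220,310),.042,.06),("rest",(190,265,235,310),.05,.06)):
    x0,x1,y0,y1=box;Q=PT[y0:y1,x0:x1].reshape(-1,3);Q=Q[(Q[:,2]>z0)&(Q[:,2]<z1)]
    if len(Q)<5:print(nm,len(Q));continue
    print(nm,len(Q),"z",f(np.median(Q[:,2])),"rect",rect(Q),"circ",cv2.minEnclosingCircle(np.float32(Q[:,:2]*1000)))
# dark handles
for d,nm in((T,"top"),(S,"side")):
  m=hsv(d,(0,0,0),(179,255,45))
  for b in blobs(m,100):
    u=cen(b)
    if nm=="top" and not(110<u[0]<190 and 220<u[1]<300):continue
    if nm=="side" and not(190<u[0]<280 and 270<u[1]<360):continue
    print("handle",nm,u,rect(plane(d,b[:,0],.057)))
E
```

```text
pink top [171.4 269.5] area 58.5 med [438.7 254.8  36.3] zmax 38.8 (array([436.5, 251.1]), array([34.4, 16.5]), -83.4)
pink top [221.5 196.6] area 247.5 med [629.6 122.9  26. ] zmax 29.4 (array([629.4, 123.1]), array([53.9, 34.7]), 0.8)
pink top [184.1 196.9] area 249.0 med [628.4 222.7  25.8] zmax 30.7 (array([628.7, 222.5]), array([53.3, 37.2]), -4.9)
pink top [371.2 191.6] area 246.0 med [ 646.9 -279.9   26. ] zmax 29.3 (array([ 647.5, -280.4]), array([54.3, 37.8]), 3.0)
pink top [109.7 181.4] area 885.5 med [668.9 420.4  25.5] zmax 29.3 (array([668.3, 420. ]), array([82.1, 81.2]), 77.9)
pink side [127.9 323.3] area 1515.5 med [662.1 423.8  25.2] zmax 27.6 
pink side [277.2 306.9] area 136.0 med [431.9 254.3  33.7] zmax 38.2 
pink side [206.7 265.1] area 384.5 med [625.  231.5  25.1] zmax 28.3 
pink side [232.6 237.6] area 342.0 med [626.1 135.5  25.1] zmax 28.3 
pink side [307.4 152.1] area 214.0 med [ 643.6 -265.6   23.9] zmax 28.9 
green top [129.  275.5] area 77.5 med [421.7 354.3  35.6] zmax 39.6 (array([420.4, 361.2]), array([52.3, 15.6]), -85.7)
green top [332.3 198.6] area
[... 1525 characters left out ...]
644515991211)
tab 101 z 145.7 rect (array([414.2, 152.1]), array([39.6, 10.3]), 17.3) circ ((414.0235595703125, 152.7954559326172), 19.799501419067383)
basket rim 1548 z 47.5 rect (array([ 448.3, -315.1]), array([345.1, 175.1]), -84.6) circ ((448.48046875, -315.0021057128906), 190.5589141845703)
rest 16 z 57.3 rect (array([429.5,  89.3]), array([43.7, 36.6]), 86.2) circ ((433.5030212402344, 88.4920654296875), 23.07649803161621)
handle top [126.70345218 251.63780419] (array([484.2, 358.5]), array([93.5, 23.8]), 5.2)
handle side [221.76383764 335.33062731] (array([478.5, 369.4]), array([96. , 28.2]), 5.8)
handle side [245.0422242  294.98067202] (array([492.8, 275.1]), array([95.4, 30.3]), 7.0)
```

Run:
```python
from h import *
from scipy.optimize import least_squares
T=dict(np.load("top0.npz"));S=dict(np.load("side0.npz"))
PT=deep(T);PS=deep(S);f=lambda x:np.round(np.asarray(x)*1000,1)
A=np.concatenate([PT.reshape(-1,3),PS.reshape(-1,3)]);B=[PT.reshape(-1,3),PS.reshape(-1,3)]
def near(Q,c,r,z0,z1): return Q[(np.hypot(Q[:,0]-c[0],Q[:,1]-c[1])<r)&(Q[:,2]>z0)&(Q[:,2]<z1)]
for n,c in(("p0",(.629,.1229)),("p1",(.6284,.2227)),("p2",(.647,-.28)),("g0",(.654,.018))):
    for Q in B:
        q=near(Q,c,.055,.019,.03); print(n,rect(q),"z",f(np.percentile(q[:,2],[50,95])),"mean",f(q.mean(0)))
c0=plane(T,(409/1.4286,374/1.4286),.1)[0];print("jar guess",f(c0))
for Q in B:
    q=near(Q,c0,.05,.092,.106);q=q[q[:,1]<c0[1]+.04]
    r=least_squares(lambda p:np.hypot(q[:,0]-p[0],q[:,1]-p[1])-p[2],[c0[0],c0[1],.032],loss="soft_l1",f_scale=.002)
    print("jar",len(q),f(r.x),"z",f(np.percentile(q[:,2],[5,50,95])),rect(q))
for n,c in(("hpink",(.49,.27)),("hgreen",(.484,.3585))):
    for Q in B:
        q=near(Q,c,.075,.045,.066);q=q[(q[:,0]>.455)]
        print(n,len(q),rect(q),f(np.percentile(q[:,2],[50,95])))
for n,c in(("bpink",(.41,.255)),("bgreen",(.40,.35))):
    for Q in B:
        q=near(Q,c,.06,.048,.058); print(n,len(q),rect(q),f(np.median(q[:,2])))
q=near(B[0],(.448,-.315),.06,0,.02);print("basket floor z",f(np.median(q[:,2])))
q=near(B[0],(.36,.25),.02,0,.02);print("board z",f(np.median(q[:,2])))
print("show jar",rect(near(B[0],plane(T,(399/1.4286,198/1.4286),.095)[0],.04,.08,.11)))
im=T["image"][:,:,::-1][215:320,100:300];cv2.imwrite("pics/crop1.png",cv2.resize(im,(800,420),interpolation=cv2.INTER_CUBIC))
```

```text
p0 (array([629.6, 125.4]), array([92.1, 34.9]), -0.2) z [25.8 28.4] mean [629.2 124.7  25.6]
p0 (array([626.2, 124.2]), array([96.2, 39.3]), -0.6) z [25.4 27.7] mean [623.9 126.9  25.2]
p1 (array([628.7, 223.7]), array([95.1, 35.1]), -4.5) z [25.5 28.4] mean [628.1 223.7  25.4]
p1 (array([625.7, 223.5]), array([97.2, 37.7]), -4.8) z [25.3 27.6] mean [622.7 225.6  25.1]
p2 (array([ 647.2, -279. ]), array([93.4, 35.8]), 0.8) z [25.5 28.7] mean [ 646.8 -279.    25.5]
p2 (array([ 643.8, -280.5]), array([94.5, 42.1]), 1.5) z [25.7 28.2] mean [ 641.8 -276.9   25.3]
g0 (array([654.4,  19.7]), array([95.2, 34.4]), -3.6) z [25.8 28.5] mean [654.   19.6  25.7]
g0 (array([651.8,  19.6]), array([98.3, 38.8]), -3.7) z [25.5 27.8] mean [648.9  21.8  25.2]
jar guess [462.7 -46.6 100. ]
jar 122 [463.1 -46.6  30.9] z [ 94.9  99.1 101.6] (array([462.2, -47.2]), array([63.9, 61.9]), 0.2)
jar 202 [459.7 -46.   31. ] z [ 92.5  97.7 101.2] (array([459.4, -47.1]), array([67.2, 62.5]), -63.0)
hpink 361 (array([500.7, 267.7]), array([93.9, 24.1]), 6.4) [56.2 59.3]
hpink 563 (array([499.8, 268.9]), array([92.4, 25.9]), 6.1) [56.  58.1]
hgreen 319 (array([493.5, 365.1]), array([79.1, 24.7]), 6.1) [56.2 59.2]
hgreen 552 (array([492., 365.]), array([75.8, 24.9]), 4.0) [55.9 58.4]
bpink 203 (array([414.3, 257.4]), array([109.8,  70.9]), 7.4) 53.4
bpink 444 (array([414.8, 257. ]), array([109.5,  73.7]), 6.6) 52.7
bgreen 239 (array([405.6, 342. ]), array([108.9, 102.8]), 0.6) 53.3
bgreen 558 (array([405., 342.]), array([109. , 103.4]), 0.0) 53.0
basket floor z 7.4
board z 9.4
show jar (array([770.9, -26.2]), array([52.4, 48.7]), 0.5)
```

View pics/crop1.png

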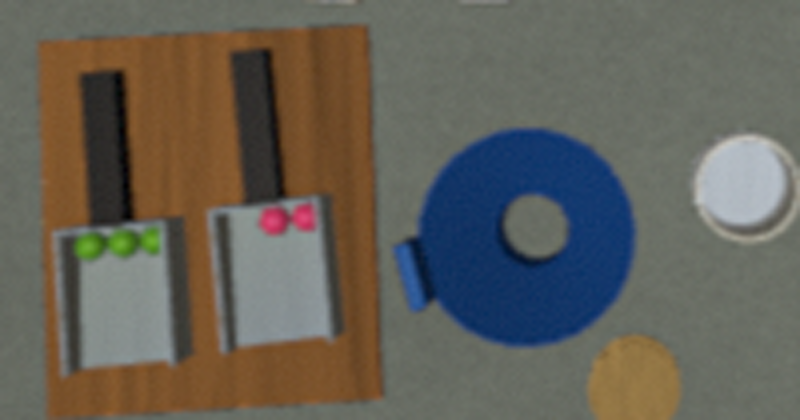

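The crop shows two pink sweets in the right-hand scoop, whose bowl opens towards the robot. The blue funnel's tab is on its left and the jar is on the right.

```bash
cat >> h.py <<'E'
def down(yaw,tilt=0):
    """tool x at yaw (deg), tool pointing down; tilt>0 turns about -(world y of yawed frame): fingers point outward"""
    z=Ro.from_euler("z",yaw,degrees=True)
    return z*Ro.from_euler("y",-tilt,degrees=True)*Ro.from_euler("x",180,degrees=True)
def plan(segs,start=None):
    """segs: (pos mm, yaw, tilt, rows, grip). Prints calls of 10 rows."""
    from plant import manip
    s=manip.get_state()
    p,R=(s["position"]*1000,Ro.from_rotvec(s["orientation"])) if start is None else (np.array(start[0],float),down(*start[1:]))
    print("t",round(s["clock"],2),"pos",np.round(p,1),"x-axis yaw",np.round(np.degrees(np.arctan2(*R.as_matrix()[[1,0],0])),1),"tilt axis z",np.round(R.as_matrix()[:,2],3),"F",np.round(s["wrist_force"],1),"gap",round(s["finger_gap"]*1000,1),"grip",round(s["gripper_force"],1),"j",np.round(s["joints"],2))
    out=[]
    for pos,yaw,tilt,n,g in segs:
        pos=np.array(pos,float);E=down(yaw,tilt)
        for k in range(n):
            r=n-k
            sh=np.round(R.inv().apply((pos-p)/r)/30,2)
            tu=np.round((R.inv()*E).as_rotvec()/r/.1,2)
            p=p+R.apply(sh*30);R=R*Ro.from_rotvec(tu*.1)
            if max(abs(sh).max(),abs(tu).max())>1 or np.linalg.norm(sh)>1.6:print("LIMIT",sh,tu)
            out.append([float(x)+0. for x in (*sh,*tu,g)])
    while len(out)%10: out.append([0.,0,0,0,0,0,out[-1][-1]])
    for i in range(0,len(out),10): print("[" + ",".join("["+",".join(f"{x:g}" for x in r)+"]" for r in out[i:i+10])+"]")
E
python3 - <<'E'
from h import *
plan([((455,-300,280),17.4,0,20,-.2),((412.7,152,240),17.4,0,20,-.2)])
E
```

```text
t 0.1 pos [ 156.3 -656.1  221.6] x-axis yaw 13.4 tilt axis z [-0.     0.002 -1.   ] F [ 0.2  0.4 -0. ] gap 87.2 grip 0.0 j [ 1.31  0.47 -0.05  1.53  0.02  1.14 -0.08]
[[0.62,-0.46,-0.1,0,0,-0.03,-0.2],[0.62,-0.46,-0.1,0,0,-0.04,-0.2],[0.63,-0.46,-0.1,0,0,-0.03,-0.2],[0.63,-0.46,-0.1,0,0,-0.04,-0.2],[0.63,-0.45,-0.1,0,0,-0.03,-0.2],[0.63,-0.45,-0.1,0,0,-0.04,-0.2],[0.63,-0.45,-0.1,0,0,-0.03,-0.2],[0.63,-0.45,-0.09,0,0,-0.04,-0.2],[0.63,-0.44,-0.1,0,0,-0.03,-0.2],[0.64,-0.44,-0.09,0,0,-0.04,-0.2]]
[[0.64,-0.44,-0.1,0,0,-0.03,-0.2],[0.64,-0.44,-0.09,0,0,-0.04,-0.2],[0.64,-0.44,-0.1,0,0,-0.03,-0.2],[0.64,-0.43,-0.09,0,0,-0.04,-0.2],[0.64,-0.43,-0.1,0,0,-0.03,-0.2],[0.65,-0.43,-0.09,0,0,-0.04,-0.2],[0.65,-0.43,-0.1,0,0,-0.03,-0.2],[0.65,-0.42,-0.09,-0.01,0,-0.04,-0.2],[0.65,-0.42,-0.1,0,0,-0.03,-0.2],[0.64,-0.43,-0.09,-0.01,0,-0.04,-0.2]]
[[0.16,-0.74,0.07,0,0,0,-0.2],[0.16,-0.74,0.07,0,0,0,-0.2],[0.16,-0.74,0.07,0,0,0,-0.2],[0.16,-0.74,0.07,0,0,0,-0.2],[0.16,-0.74,0.07,0,0,0,-0.2],[0.16,-0.74,0.07,0,0,0,-0.2],[0.16,-0.74,0.06,0,0,0,-0.2],[0.16,-0.74,0.07,0,0,0,-0.2],[0.16,-0.74,0.06,0,0,0,-0.2],[0.16,-0.74,0.07,0,0,0,-0.2]]
[[0.16,-0.74,0.06,0,0,0,-0.2],[0.16,-0.74,0.07,0,0,0,-0.2],[0.16,-0.74,0.06,0,0,0,-0.2],[0.15,-0.74,0.07,0,0,0,-0.2],[0.16,-0.74,0.06,0,0,0,-0.2],[0.15,-0.74,0.07,0,0,0,-0.2],[0.16,-0.74,0.06,0,0,0,-0.2],[0.15,-0.74,0.07,0,0,0,-0.2],[0.16,-0.74,0.06,0,0,0,-0.2],[0.15,-0.73,0.07,0,0,0,-0.2]]
```

Emit:
{"api": "carry_out", "payload": {
  "rows": [
    [0.62, -0.46, -0.1, 0, 0, -0.07, -0.2],
    [0.62, -0.46, -0.1, 0, 0, -0.07, -0.2],
    [0.62, -0.46, -0.1, 0, 0, -0.07, -0.2],
    [0.62, -0.46, -0.1, 0, 0, -0.07, -0.2],
    [0.62, -0.46, -0.1, 0, 0, -0.07, -0.2],
    [0.64, -0.44, -0.1, 0, 0, -0.07, -0.2],
    [0.64, -0.44, -0.1, 0, 0, -0.07, -0.2],
    [0.64, -0.44, -0.1, 0, 0, -0.07, -0.2],
    [0.64, -0.44, -0.1, 0, 0, -0.07, -0.2],
    [0.64, -0.44, -0.1, 0, 0, -0.07, -0.2]
  ]
}}

```text
clock: 1.1
position: [0.3047, -0.4749, 0.2531]
orientation: [3.105, 0.478, 0.0]
wrist_force: [0.6, -0.2, -0.2]
finger_gap: 0.035
gripper_force: 0.0
```

Emit:
{"api": "carry_out", "payload": {
  "rows": [
    [0.65, -0.43, -0.1, 0, 0, 0, -0.2],
    [0.65, -0.43, -0.1, 0, 0, 0, -0.2],
    [0.65, -0.43, -0.1, 0, 0, 0, -0.2],
    [0.65, -0.43, -0.1, 0, 0, 0, -0.2],
    [0.65, -0.43, -0.1, 0, 0, 0, -0.2],
    [0.65, -0.43, -0.1, 0, 0, 0, -0.2],
    [0.65, -0.43, -0.1, 0, 0, 0, -0.2],
    [0.65, -0.43, -0.1, 0, 0, 0, -0.2],
    [0.65, -0.43, -0.1, 0, 0, 0, -0.2],
    [0.65, -0.43, -0.1, 0, 0, 0, -0.2]
  ]
}}

```text
clock: 2.1
position: [0.4515, -0.2933, 0.2831]
orientation: [3.104, 0.477, 0.0]
wrist_force: [0.7, -0.0, 0.2]
finger_gap: 0.0346
gripper_force: 0.0
```

Emit:
{"api": "carry_out", "payload": {
  "rows": [
    [0.16, -0.74, 0.07, 0, 0, 0, -0.2],
    [0.16, -0.74, 0.07, 0, 0, 0, -0.2],
    [0.16, -0.74, 0.07, 0, 0, 0, -0.2],
    [0.16, -0.74, 0.07, 0, 0, 0, -0.2],
    [0.16, -0.74, 0.07, 0, 0, 0, -0.2],
    [0.16, -0.74, 0.07, 0, 0, 0, -0.2],
    [0.16, -0.74, 0.07, 0, 0, 0, -0.2],
    [0.16, -0.74, 0.07, 0, 0, 0, -0.2],
    [0.16, -0.74, 0.07, 0, 0, 0, -0.2],
    [0.16, -0.74, 0.07, 0, 0, 0, -0.2]
  ]
}}

```text
clock: 3.1
position: [0.4297, -0.0673, 0.2617]
orientation: [3.104, 0.477, 0.001]
wrist_force: [0.9, 0.5, -1.0]
finger_gap: 0.0345
gripper_force: 0.0
```

Emit:
{"api": "carry_out", "payload": {
  "rows": [
    [0.16, -0.74, 0.07, 0, 0, 0, -0.2],
    [0.16, -0.74, 0.07, 0, 0, 0, -0.2],
    [0.16, -0.74, 0.07, 0, 0, 0, -0.2],
    [0.16, -0.74, 0.07, 0, 0, 0, -0.2],
    [0.16, -0.74, 0.07, 0, 0, 0, -0.2],
    [0.16, -0.74, 0.07, 0, 0, 0, -0.2],
    [0.16, -0.74, 0.07, 0, 0, 0, -0.2],
    [0.16, -0.74, 0.07, 0, 0, 0, -0.2],
    [0, 0, 0, 0, 0, 0, -0.2],
    [0, 0, 0, 0, 0, 0, -0.2]
  ]
}}

```text
clock: 4.1
position: [0.4132, 0.1122, 0.2449]
orientation: [3.104, 0.478, 0.0]
wrist_force: [-0.2, -0.5, 0.4]
finger_gap: 0.0351
gripper_force: 0.0
```

```bash
sed -i '/^def plan/,$d' h.py
cat >> h.py <<'E'
def plan(segs,start=None,show=True):
    """segs: (pos mm, yaw, tilt, rows). Prints 'n x [row]' for constant rows (shift and turn spread evenly), tracking the rounding."""
    from plant import manip
    s=manip.get_state();p,R=s["position"]*1000,Ro.from_rotvec(s["orientation"])
    if start is not None: p,R=np.array(start[0],float),down(*start[1:])
    M=Ro.from_rotvec(s["orientation"]).as_matrix()
    print("t",round(s["clock"],2),"pos",np.round(s["position"]*1000,1),"yaw",np.round(np.degrees(np.arctan2(M[1,0],M[0,0])),1),"z",np.round(M[:,2],3),"F",np.round(s["wrist_force"],1),"T",np.round(s["wrist_torque"],2),"gap",round(s["finger_gap"]*1000,1),"grip",round(s["gripper_force"],1),"j",np.round(s["joints"],2))
    for pos,yaw,tilt,n in segs:
        pos=np.array(pos,float);E=down(yaw,tilt)
        tu=np.round((R.inv()*E).as_rotvec()/n/.1,2);t=Ro.from_rotvec(tu*.1)
        A=np.zeros((3,3));Rk=R
        for k in range(n): A+=Rk.as_matrix()*30;Rk=Rk*t
        sh=np.round(np.linalg.solve(A,pos-p),2)
        p=p+A@sh;R=Rk
        w="" if abs(np.r_[sh,tu]).max()<=1 and np.linalg.norm(sh)<1.6 else "LIMIT"
        print(n,"x",[float(x) for x in (*sh,*tu)],"->",np.round(p,1),w)
E
python3 - <<'E'
from h import *
plan([((412.7,152,150),17.4,0,6),((412.7,152,114),17.4,0,4)])
E
```

```text
t 4.1 pos [413.2 112.2 244.9] yaw 17.5 z [ 0.    -0.001 -1.   ] F [-0.2 -0.5  0.4] T [-0.02 -0.02  0.  ] gap 35.1 grip 0.0 j [ 0.27  0.08 -0.66  2.02  0.06  1.06 -1.68]Traceback (most recent call last):
  File "<stdin>", line 2, in <module>
  File "h.py", line 15, in plan
    pos=np.array(pos,float);E=down(yaw,tilt)
                              ^^^^
NameError: name 'down' is not defined
```

```bash
cat >> h.py <<'E'
def plane(d,px,z):
    o,v=ray(d,px); return o+v*((z-o[2])/v[:,2])[:,None]
def deep(d):
    h,w=d["depth"].shape;u,v=np.meshgrid(np.arange(w),np.arange(h))
    o,r=ray(d,np.c_[u.ravel(),v.ravel()]); return (o+r*d["depth"].reshape(-1,1)).reshape(h,w,3)
def hsv(d,lo,hi): return cv2.inRange(cv2.cvtColor(d["image"],cv2.COLOR_RGB2HSV),lo,hi)
def blobs(m,amin=30):
    c,_=cv2.findContours(m,cv2.RETR_EXTERNAL,cv2.CHAIN_APPROX_NONE);return [x for x in c if cv2.contourArea(x)>=amin]
def cen(c): M=cv2.moments(c);return np.array([M["m10"]/M["m00"],M["m01"]/M["m00"]])
def rect(P):
    (c,s,a)=cv2.minAreaRect(np.float32(P[:,:2]*1000))
    if s[0]<s[1]: a+=90;s=s[::-1]
    return np.round(c,1),np.round(s,1),round((a+90)%180-90,1)
def near(Q,c,r,z0,z1):
    Q=Q.reshape(-1,3);return Q[(np.hypot(Q[:,0]-c[0],Q[:,1]-c[1])<r)&(Q[:,2]>z0)&(Q[:,2]<z1)]
def shot(n,tag,box=None,scale=1.4286):
    from plant import manip
    d=manip.snapshot(n);im=d["image"][:,:,::-1]
    if box: im=im[box[1]:box[3],box[0]:box[2]]
    cv2.imwrite(f"pics/{tag}.png",cv2.resize(im,None,fx=scale,fy=scale,interpolation=cv2.INTER_CUBIC));return d
PINK=((160,90,120),(178,255,255));GREEN=((40,110,90),(60,255,255));BLUE=((100,120,50),(125,255,255))
def down(yaw,tilt=0):
    """tool x at yaw (deg), pointing down; tilt>0: fingers swing towards the yawed +x"""
    return Ro.from_euler("z",yaw,degrees=True)*Ro.from_euler("y",-tilt,degrees=True)*Ro.from_euler("x",180,degrees=True)
E
python3 - <<'E'
from h import *
plan([((412.7,152,150),17.4,0,6),((412.7,152,114),17.4,0,4)])
E
```

```text
t 4.1 pos [413.2 112.2 244.9] yaw 17.5 z [ 0.    -0.001 -1.   ] F [-0.2 -0.5  0.4] T [-0.02 -0.02  0.  ] gap 35.1 grip 0.0 j [ 0.27  0.08 -0.66  2.02  0.06  1.06 -1.68]
6 x [0.06, -0.21, 0.53, 0.0, -0.0, 0.0] -> [412.2 151.4 149.4] 
4 x [0.01, -0.0, 0.3, 0.0, -0.0, 0.01] -> [413.4 151.7 113.4]
```

Emit:
{"api": "carry_out", "payload": {
  "rows": [
    [0.12, -0.42, 0, 0, 0, 0, -0.2],
    [0.12, -0.42, 0, 0, 0, 0, -0.2],
    [0.12, -0.42, 0.6, 0, 0, 0, -0.2],
    [0, 0, 0.6, 0, 0, 0, -0.2],
    [0, 0, 0.6, 0, 0, 0, -0.2],
    [0, 0, 0.6, 0, 0, 0, -0.2],
    [0, 0, 0.6, 0, 0, 0, -0.2],
    [0, 0, 0.6, 0, 0, 0, -0.2],
    [0, 0, 0.6, 0, 0, 0, -0.2],
    [0, 0, 0.16, 0, 0, 0, -0.2]
  ]
}}

```text
clock: 5.1
position: [0.4118, 0.1494, 0.1125]
orientation: [3.104, 0.473, -0.005]
wrist_force: [-0.9, -0.8, -1.1]
finger_gap: 0.0347
gripper_force: 0.0
```

Run:
```python
from h import *
plan([((412.7,152,114),17.4,0,1)])
d=shot("side","grasp1",(270,150,470,300),4)
```

```text
t 5.1 pos [411.8 149.4 112.5] yaw 17.3 z [-0.003 -0.002 -1.   ] F [-0.9 -0.8 -1.1] T [-0.04  0.02 -0.04] gap 34.7 grip 0.0 j [ 0.12  0.3  -0.65  2.16  0.26  0.77 -1.97]
1 x [0.05, -0.07, -0.05, 0.01, 0.03, -0.02] -> [412.6 151.8 114. ]
```

View pics/grasp1.png

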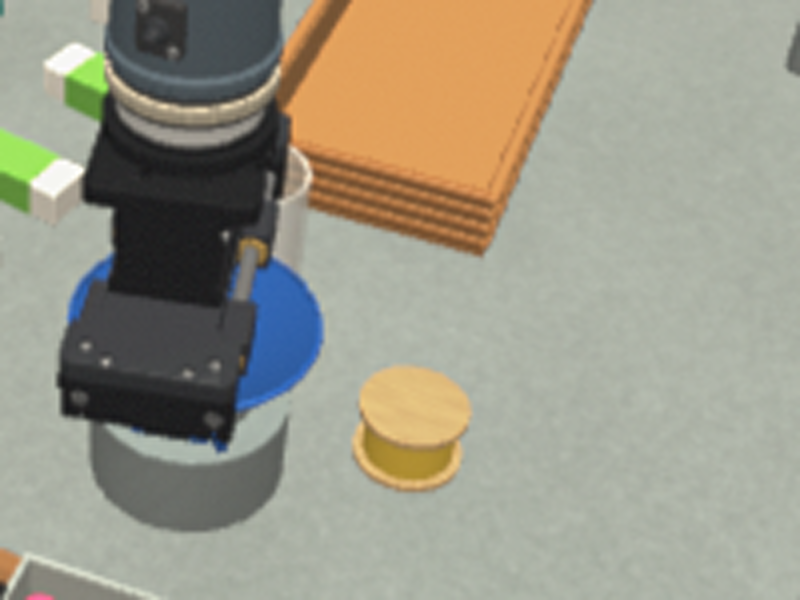

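The tool straddles the tab (grasp1, about 150,370). I centre it and close.

Emit:
{"api": "carry_out", "payload": {
  "rows": [
    [0.05, -0.07, -0.03, 0, 0, 0, -0.2],
    [0, 0, 0, 0, 0, 0, -1],
    [0, 0, 0, 0, 0, 0, -1],
    [0, 0, 0, 0, 0, 0, -1],
    [0, 0, 0, 0, 0, 0, -1],
    [0, 0, 0, 0, 0, 0, -1],
    [0, 0, 0, 0, 0, 0, -1],
    [0, 0, 0, 0, 0, 0, -1],
    [0, 0, -0.1, 0, 0, 0, -1],
    [0, 0, -0.1, 0, 0, 0, -1]
  ],
  "newtons": 50
}}

```text
clock: 6.15
position: [0.4133, 0.1535, 0.1207]
orientation: [-3.105, -0.475, 0.001]
wrist_force: [-0.6, -0.1, -1.0]
finger_gap: 0.0097
gripper_force: 50.0
```

Emit:
{"api": "carry_out", "payload": {
  "rows": [
    [0, 0, -0.4, 0, 0, 0, -1],
    [0, 0, -0.4, 0, 0, 0, -1],
    [0, 0, -0.4, 0, 0, 0, -1],
    [0, 0, -0.4, 0, 0, 0, -1],
    [0, 0, -0.4, 0, 0, 0, -1],
    [0, 0, -0.4, 0, 0, 0, -1],
    [0, 0, -0.4, 0, 0, 0, -1],
    [0, 0, -0.4, 0, 0, 0, -1],
    [0, 0, -0.4, 0, 0, 0, -1],
    [0, 0, 0, 0, 0, 0, -1]
  ]
}}

```text
clock: 7.15
position: [0.4147, 0.1541, 0.2306]
orientation: [-3.105, -0.475, -0.006]
wrist_force: [0.5, 0.0, -1.1]
finger_gap: 0.0101
gripper_force: 50.0
```

Run:
```python
from h import *
plan([((412.7,152,230),17.4,0,1)])
d=shot("side","lift1",(250,100,450,250),4)
P=deep(d);m=cv2.inRange(d["image"][:,:,2].astype(np.int16)-d["image"][:,:,0].astype(np.int16),50,255)
q=P[(m>0)];q=q[(q[:,2]>.05)&(q[:,2]<.3)&(q[:,1]>-.1)&(q[:,1]<.3)]
print(np.round(np.percentile(q,[1,50,99],axis=0)*1000,1))
```

```text
t 7.15 pos [414.7 154.1 230.6] yaw 17.4 z [ 0.004  0.001 -1.   ] F [ 0.5  0.  -1.1] T [ 0.06 -0.04 -0.01] gap 10.1 grip 50.0 j [ 0.2   0.13 -0.7   2.02  0.1   1.03 -1.81]
1 x [-0.08, 0.05, 0.02, 0.0, -0.04, -0.0] -> [412.9 151.9 230. ] 
[[367.1  29.9 129.8]
 [406.7  90.6 204.5]
 [444.3 162.6 226.5]]
```

View pics/lift1.png

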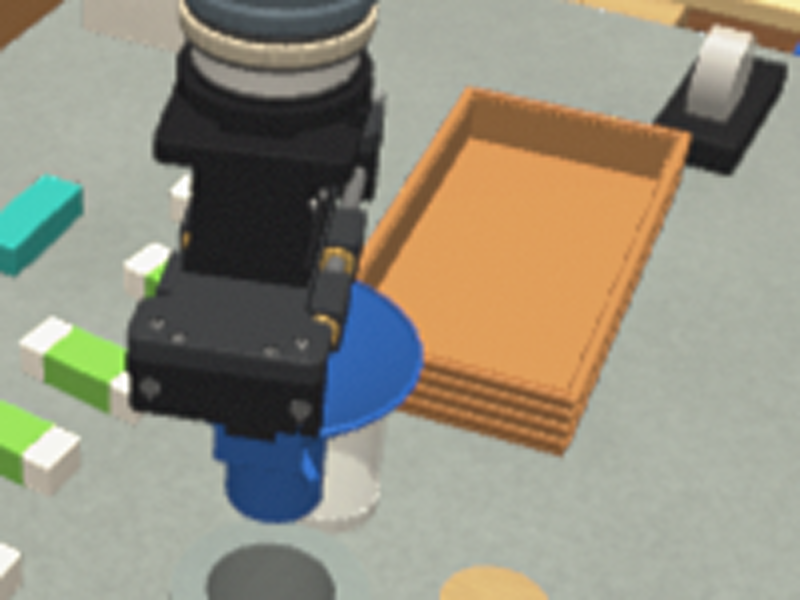

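The funnel hangs upright, with its spout (275,500 in the crop) clear of the rest. I carry it over to the jar.

Emit:
{"api": "carry_out", "payload": {
  "rows": [
    [-0.17, 0.5, 0, 0, 0, 0, -1],
    [-0.17, 0.5, 0, 0, 0, 0, -1],
    [-0.17, 0.5, 0, 0, 0, 0, -1],
    [-0.17, 0.5, 0, 0, 0, 0, -1],
    [-0.17, 0.5, 0, 0, 0, 0, -1],
    [-0.17, 0.5, 0, 0, 0, 0, -1],
    [-0.17, 0.5, 0, 0, 0, 0, -1],
    [-0.17, 0.5, 0, 0, 0, 0, -1],
    [-0.17, 0.45, 0, 0, 0, 0, -1],
    [0, 0, 0, 0, 0, 0, -1]
  ]
}}

```text
clock: 8.2
position: [0.4091, 0.0106, 0.2281]
orientation: [3.106, 0.47, -0.003]
wrist_force: [-0.1, -0.4, -0.5]
finger_gap: 0.0097
gripper_force: 50.0
```

Emit:
{"api": "carry_out", "payload": {
  "rows": [
    [0, 0, 0, 0, 0, 0, -1],
    [0, 0, 0, 0, 0, 0, -1],
    [0, 0, 0, 0, 0, 0, -1],
    [0, 0, 0, 0, 0, 0, -1],
    [0, 0, 0, 0, 0, 0, -1],
    [0, 0, 0, 0, 0, 0, -1],
    [0, 0, 0, 0, 0, 0, -1],
    [0, 0, 0, 0, 0, 0, -1],
    [0, 0, 0, 0, 0, 0, -1],
    [0, 0, 0, 0, 0, 0, -1]
  ]
}}

```text
clock: 9.2
position: [0.4097, 0.0124, 0.2289]
orientation: [3.105, 0.475, 0.0]
wrist_force: [-0.2, -0.6, -0.1]
finger_gap: 0.0096
gripper_force: 50.0
```

```bash
cat >> h.py <<'E'
from scipy.optimize import least_squares
def fitc(q,c0,r,fix=True):
    f=lambda p:np.hypot(q[:,0]-p[0],q[:,1]-p[1])-(r if fix else p[2])
    return np.round(least_squares(f,[c0[0],c0[1],r],loss="soft_l1",f_scale=.002).x*1000,1)
E
python3 - <<'E'
from h import *
plan([((441.5,17.4,230),17.4,0,1)])
for n in("top","side"):
    d=shot(n,"over_"+n,(230,130,380,280) if n=="side" else None,4 if n=="side" else 1)
    P=deep(d);im=d["image"].astype(int);m=((im[:,:,2]-im[:,:,0])>40)
    cs=blobs(np.uint8(m)*255,60);print(n,[(np.round(cen(c)),cv2.contourArea(c)) for c in cs])
    q=P[m];q=near(q,(.4615,-.0465),.09,.05,.3);print(len(q),np.round(np.percentile(q,[1,99],axis=0)*1000,1))
    for z0,z1,r in((.216,.23,.065),(.128,.172,.025)):
        k=q[(q[:,2]>z0)&(q[:,2]<z1)]
        if len(k)>20: print(z0,len(k),fitc(k,(.4615,-.0465),r),"z",np.round(k[:,2].min()*1000,1))
E
```

```text
t 9.2 pos [409.7  12.4 228.9] yaw 17.4 z [ 0. -0. -1.] F [-0.2 -0.6 -0.1] T [ 0.   -0.03  0.03] gap 9.6 grip 50.0 j [ 0.42  0.05 -0.57  2.08  0.03  1.01 -1.43]
1 x [1.06, 0.16, -0.04, 0.0, -0.0, 0.0] -> [441.5  17.3 230.1] LIMIT
top [(array([297., 267.]), 986.0), (array([338., 147.]), 421.0)]
1143 [[ 379.  -115.6  174.5]
 [ 493.3    6.2  222. ]]
0.216 254 [427.2 -50.7  65. ] z 216.0
side [(array([256., 156.]), 360.0), (array([355., 169.]), 958.0), (array([468., 115.]), 191.5), (array([407.,  61.]), 1812.0)]
874 [[ 376.2 -108.5  128.2]
 [ 488.6   22.6  238. ]]
0.216 154 [422.8 -47.3  65. ] z 216.0
0.128 291 [426.6 -52.2  25. ] z 128.0
```

View pics/over_side.png

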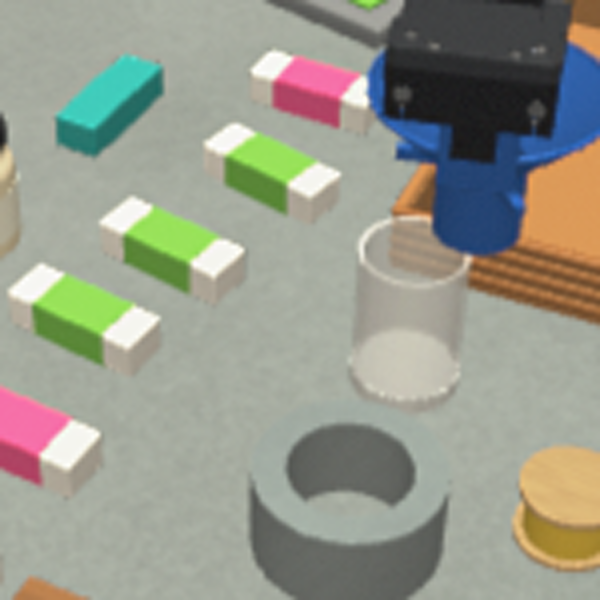

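The spout (480,230 in the crop) is not yet over the jar mouth (413,255). It must go about 34 mm further in +x and 4 mm in +y.

Emit:
{"api": "carry_out", "payload": {
  "rows": [
    [0.28, 0.05, 0, 0, 0, 0, -1],
    [0.28, 0.05, 0, 0, 0, 0, -1],
    [0.28, 0.05, 0, 0, 0, 0, -1],
    [0.28, 0.05, 0, 0, 0, 0, -1],
    [0, 0, 0.2, 0, 0, 0, -1],
    [0, 0, 0.2, 0, 0, 0, -1],
    [0, 0, 0.2, 0, 0, 0, -1],
    [0, 0, 0, 0, 0, 0, -1],
    [0, 0, 0, 0, 0, 0, -1],
    [0, 0, 0, 0, 0, 0, -1]
  ]
}}

```text
clock: 10.3
position: [0.4436, 0.0167, 0.211]
orientation: [3.105, 0.475, 0.001]
wrist_force: [-0.1, 0.2, -0.5]
finger_gap: 0.0097
gripper_force: 50.0
```

Run:
```python
from h import *
plan([((443.7,16.6,211),17.4,0,1)])
for n in("top","side"):
    d=shot(n,"over2_"+n,(230,130,380,280) if n=="side" else None,4 if n=="side" else 1)
    P=deep(d);im=d["image"].astype(int);m=((im[:,:,2]-im[:,:,0])>40)
    q=near(P[m],(.4615,-.0465),.09,.05,.3)
    for z0,z1,r in((.198,.213,.065),(.11,.150,.025)):
        k=q[(q[:,2]>z0)&(q[:,2]<z1)]
        if len(k)>20: print(n,z0,len(k),fitc(k,(.4615,-.0465),r),"z",np.round(k[:,2].min()*1000,1))
    q=near(P[~m],(.4615,-.0465),.04,.0,.106)
    for z0,z1 in((.09,.106),(.04,.09)):
        k=q[(q[:,2]>z0)&(q[:,2]<z1)]
        if len(k)>20: print("jar",n,z0,len(k),fitc(k,(.4615,-.0465),.0325))
```

```text
t 10.3 pos [443.6  16.7 211. ] yaw 17.4 z [ 0. -0. -1.] F [-0.1  0.2 -0.5] T [ 0.1   0.05 -0.03] gap 9.7 grip 50.0 j [ 0.39  0.14 -0.57  2.04  0.09  0.98 -1.49]
1 x [0.0, 0.01, 0.0, 0.0, -0.0, 0.0] -> [443.7  16.5 211. ] 
top 0.198 302 [462.  -45.9  65. ] z 198.1
side 0.198 226 [459.5 -42.2  65. ] z 198.1
side 0.11 256 [460.6 -48.2  25. ] z 110.1
jar side 0.09 150 [460.1 -47.4  32.5]
jar side 0.04 563 [460.  -46.8  32.5]
```

View pics/over2_side.png

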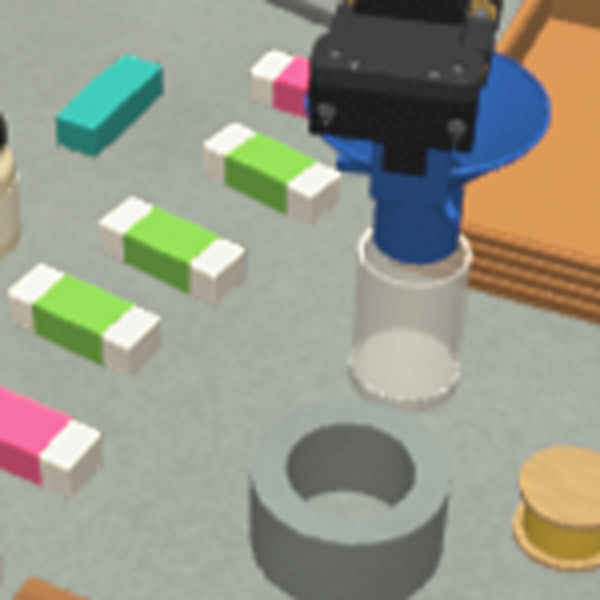

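The spout (418,240) sits just above the jar mouth (413,250), and the fits agree within about 1 mm. I lower it.

Emit:
{"api": "carry_out", "payload": {
  "rows": [
    [0, 0, 0.15, 0, 0, 0, -1],
    [0, 0, 0.15, 0, 0, 0, -1],
    [0, 0, 0.15, 0, 0, 0, -1],
    [0, 0, 0.15, 0, 0, 0, -1],
    [0, 0, 0.15, 0, 0, 0, -1],
    [0, 0, 0.15, 0, 0, 0, -1],
    [0, 0, 0.15, 0, 0, 0, -1],
    [0, 0, 0.15, 0, 0, 0, -1],
    [0, 0, 0.15, 0, 0, 0, -1],
    [0, 0, 0.1, 0, 0, 0, -1]
  ]
}}

```text
clock: 11.4
position: [0.4435, 0.0167, 0.1669]
orientation: [-3.105, -0.475, 0.001]
wrist_force: [0.1, 0.1, -0.3]
finger_gap: 0.0097
gripper_force: 50.0
```

Emit:
{"api": "carry_out", "payload": {
  "rows": [
    [0, 0, 0, 0, 0, 0, -1],
    [0, 0, 0.05, 0, 0, 0, -1],
    [0, 0, 0.05, 0, 0, 0, -1],
    [0, 0, 0.05, 0, 0, 0, -1],
    [0, 0, 0, 0, 0, 0, -1],
    [0, 0, 0, 0, 0, 0, -1],
    [0, 0, 0, 0, 0, 0, -1],
    [0, 0, 0, 0, 0, 0, -1],
    [0, 0, 0, 0, 0, 0, -1],
    [0, 0, 0, 0, 0, 0, -1]
  ]
}}

```text
clock: 12.4
position: [0.4436, 0.0167, 0.1629]
orientation: [3.105, 0.475, 0.0]
wrist_force: [-0.1, 0.1, -0.8]
finger_gap: 0.0098
gripper_force: 50.0
```

Run:
```python
from h import *
plan([((443.7,16.6,159),17.4,0,1)])
```

```text
t 12.4 pos [443.6  16.7 162.9] yaw 17.4 z [ 0. -0. -1.] F [-0.1  0.1 -0.8] T [0.03 0.04 0.01] gap 9.8 grip 50.0 j [ 0.37  0.21 -0.56  2.1   0.15  0.87 -1.55]
1 x [0.0, 0.01, 0.13, 0.0, -0.0, 0.0] -> [443.7  16.5 159. ]
```

Emit:
{"api": "carry_out", "payload": {
  "rows": [
    [0, 0, 0.05, 0, 0, 0, -1],
    [0, 0, 0.05, 0, 0, 0, -1],
    [0, 0, 0.05, 0, 0, 0, -1],
    [0, 0, 0, 0, 0, 0, -1],
    [0, 0, 0, 0, 0, 0, -1],
    [0, 0, 0, 0, 0, 0, -1],
    [0, 0, 0, 0, 0, 0, -1],
    [0, 0, 0, 0, 0, 0, -1],
    [0, 0, 0, 0, 0, 0, -1],
    [0, 0, 0, 0, 0, 0, -1]
  ]
}}

```text
clock: 13.4
position: [0.444, 0.0174, 0.1597]
orientation: [3.105, 0.476, 0.001]
wrist_force: [-2.4, 1.8, 10.0]
finger_gap: 0.0097
gripper_force: 50.1
```

Emit:
{"api": "carry_out", "payload": {
  "rows": [
    [0, 0, -0.02, 0, 0, 0, -1],
    [0, 0, 0, 0, 0, 0, -0.3],
    [0, 0, 0, 0, 0, 0, -0.3],
    [0, 0, 0, 0, 0, 0, -0.3],
    [0, 0, 0, 0, 0, 0, -0.3],
    [0, 0, 0, 0, 0, 0, -0.3],
    [0, 0, -0.2, 0, 0, 0, -0.3],
    [0, 0, -0.5, 0, 0, 0, -0.3],
    [0, 0, -0.8, 0, 0, 0, -0.3],
    [0, 0, -0.8, 0, 0, 0, -0.3]
  ]
}}

```text
clock: 14.4
position: [0.4434, 0.0168, 0.2289]
orientation: [-3.105, -0.476, 0.001]
wrist_force: [0.3, -1.6, -0.1]
finger_gap: 0.0305
gripper_force: 0.0
```

Run:
```python
from h import *
plan([((443.7,16.6,270),17.4,0,2),((502,266,270),6.5,0,12),((500,268.3,100),6.5,0,8)])
```

```text
t 14.4 pos [443.4  16.8 228.9] yaw 17.4 z [-0.001  0.    -1.   ] F [ 0.3 -1.6 -0.1] T [ 0.02  0.   -0.03] gap 30.5 grip 0.0 j [ 0.4   0.12 -0.57  2.02  0.08  1.02 -1.48]
2 x [0.0, 0.01, -0.69, -0.0, 0.0, 0.0] -> [443.6  16.3 270.3] 
12 x [0.31, -0.64, 0.0, -0.0, 0.0, 0.16] -> [503.1 264.9 270.3] 
8 x [-0.01, -0.02, 0.71, -0.0, 0.0, -0.0] -> [500.1 269.4  99.9]
```

Emit:
{"api": "carry_out", "payload": {
  "rows": [
    [0.31, -0.64, -0.2, 0, 0, 0.16, 0],
    [0.31, -0.64, 0, 0, 0, 0.16, 0],
    [0.31, -0.64, 0, 0, 0, 0.16, 0],
    [0.31, -0.64, 0, 0, 0, 0.16, 0],
    [0.31, -0.64, 0, 0, 0, 0.16, 0],
    [0.31, -0.64, 0, 0, 0, 0.16, 0],
    [0.31, -0.64, 0, 0, 0, 0.16, 0],
    [0.31, -0.64, 0, 0, 0, 0.16, 0],
    [0.31, -0.64, 0, 0, 0, 0.16, 0],
    [0.31, -0.64, 0, 0, 0, 0.16, 0]
  ]
}}

```text
clock: 15.4
position: [0.4902, 0.2256, 0.2343]
orientation: [3.133, 0.225, 0.0]
wrist_force: [-0.9, -1.0, -0.1]
finger_gap: 0.043
gripper_force: 0.0
```

Emit:
{"api": "carry_out", "payload": {
  "rows": [
    [0.31, -0.64, 0, 0, 0, 0.16, 0],
    [0.31, -0.64, 0, 0, 0, 0.16, 0],
    [0, 0, 0.7, 0, 0, 0, 0],
    [0, 0, 0.7, 0, 0, 0, 0],
    [0, 0, 0.7, 0, 0, 0, 0],
    [0, 0, 0.7, 0, 0, 0, 0],
    [0, 0, 0.7, 0, 0, 0, 0],
    [0, 0, 0.4, 0, 0, 0, 0],
    [0, 0, 0, 0, 0, 0, 0],
    [0, 0, 0, 0, 0, 0, 0]
  ]
}}

```text
clock: 16.4
position: [0.5036, 0.2657, 0.1176]
orientation: [-3.136, -0.175, -0.001]
wrist_force: [1.0, 0.2, -0.1]
finger_gap: 0.0437
gripper_force: 0.0
```

Run:
```python
from h import *
plan([((500,268.3,100),6.5,0,2),((500,268.3,29),6.5,0,5)])
for n in("top","side"):
    d=shot(n,"fun_"+n,(230,150,380,290) if n=="side" else None,4 if n=="side" else 1)
    P=deep(d);im=d["image"].astype(int);m=((im[:,:,2]-im[:,:,0])>40)
    q=near(P[m],(.4615,-.0465),.1,.05,.3)
    k=q[(q[:,2]>.146)&(q[:,2]<.16)]
    print(n,fitc(k,(.4615,-.0465),.0655), "top z",np.round(np.percentile(q[:,2],99)*1000,1))
    k=q[q[:,2]>.178];print("tab",rect(k))
```

```text
t 16.4 pos [503.6 265.7 117.6] yaw 6.4 z [ 0.001  0.001 -1.   ] F [ 1.   0.2 -0.1] T [ 0.    0.01 -0.01] gap 43.7 grip 0.0 j [-0.1   0.48 -0.6   1.87  0.34  0.89 -2.33]
2 x [-0.06, -0.05, 0.29, -0.0, -0.0, -0.01] -> [499.7 268.3 100.2] 
5 x [0.0, 0.0, 0.47, -0.0, -0.0, 0.0] -> [499.8 268.3  29.7] 
top [463.4 -46.7  65.5] top z 191.8
tab (array([443.3,  16.2]), array([40.1,  9.2]), 17.0)
side [459.  -43.4  65.5] top z 192.0
tab (array([440.1,  17.1]), array([39.9, 13.9]), 17.5)
```

View pics/fun_side.png

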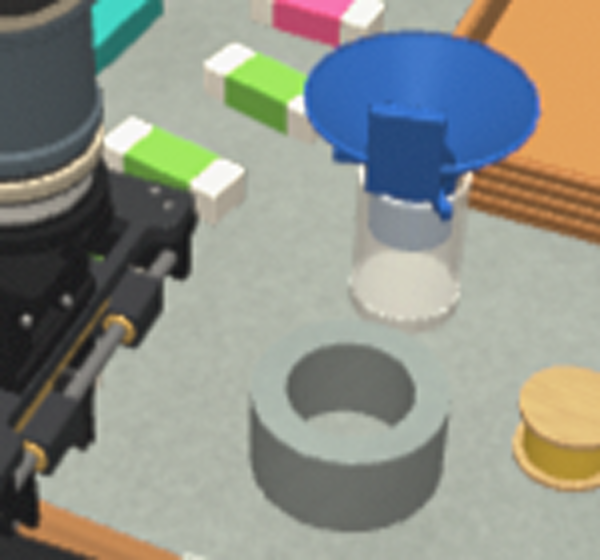

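The funnel is seated level in the jar: its rim is centred at (420,110), its lugs are on the jar rim, and the tab top is at 192 mm as expected. Next is the pink scoop handle.

Emit:
{"api": "carry_out", "payload": {
  "rows": [
    [-0.06, -0.05, 0.29, 0, 0, 0, 0],
    [-0.06, -0.05, 0.29, 0, 0, 0, 0],
    [0, 0, 0.47, 0, 0, 0, 0],
    [0, 0, 0.47, 0, 0, 0, 0],
    [0, 0, 0.47, 0, 0, 0, 0],
    [0, 0, 0.47, 0, 0, 0, 0],
    [0, 0, 0.45, 0, 0, 0, 0],
    [0, 0, 0, 0, 0, 0, 0],
    [0, 0, 0, 0, 0, 0, -1],
    [0, 0, 0, 0, 0, 0, -1]
  ],
  "newtons": 55
}}

```text
clock: 17.5
position: [0.4998, 0.2683, 0.0302]
orientation: [-3.136, -0.176, -0.002]
wrist_force: [0.6, 0.2, 0.3]
finger_gap: 0.0343
gripper_force: 0.0
```

Emit:
{"api": "carry_out", "payload": {
  "rows": [
    [0, 0, 0, 0, 0, 0, -1],
    [0, 0, 0, 0, 0, 0, -1],
    [0, 0, 0, 0, 0, 0, -1],
    [0, 0, 0, 0, 0, 0, -1],
    [0, 0, -0.1, 0, 0, 0, -1],
    [0, 0, -0.2, 0, 0, 0, -1],
    [0, 0, -0.3, 0, 0, 0, -1],
    [0, 0, -0.4, 0, 0, 0, -1],
    [0, 0, -0.4, 0, 0, 0, -1],
    [0, 0, 0, 0, 0, 0, -1]
  ]
}}

```text
clock: 18.5
position: [0.5006, 0.2689, 0.074]
orientation: [-3.135, -0.175, -0.006]
wrist_force: [0.6, 0.5, -1.3]
finger_gap: 0.0217
gripper_force: 54.9
```

Run:
```python
from h import *
plan([((500,268.3,70),6.5,0,2)])
d=shot("side","sc1",(170,220,370,370),4)
```

```text
t 18.5 pos [500.6 268.9  74. ] yaw 6.4 z [ 0.004  0.002 -1.   ] F [ 0.6  0.5 -1.3] T [ 0.07 -0.15  0.02] gap 21.7 grip 54.9 j [-0.14  0.54 -0.57  1.91  0.39  0.81 -2.38]
2 x [-0.01, 0.01, 0.07, -0.01, -0.02, -0.01] -> [500.1 268.2  69.8]
```

View pics/sc1.png

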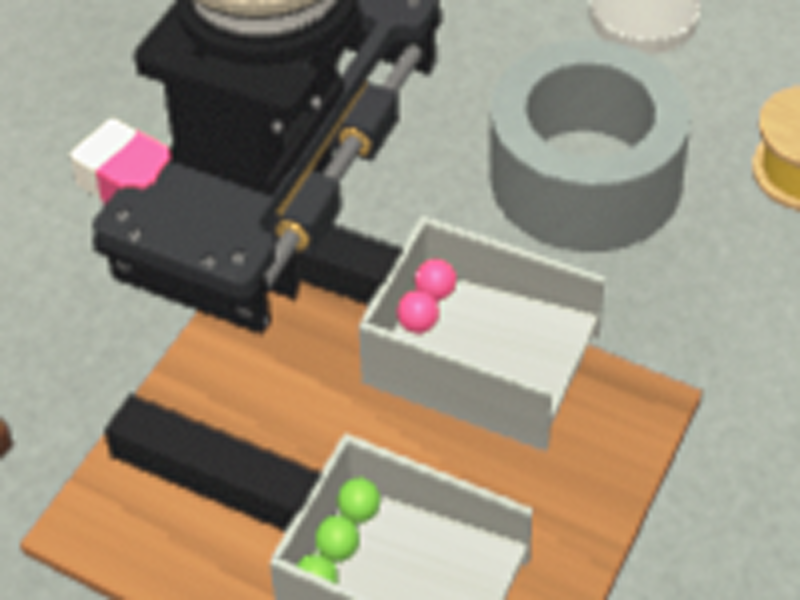

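The scoop is level in the gripper, and both pink sweets (435,278 and 418,312) rest at its back. I carry it to the funnel with a gentle ramp.

Run:
```python
from h import *
def tcp(a):
    r=np.radians(a);v=Ro.from_euler("z",6.5,degrees=True).apply([141*np.cos(r)-3*np.sin(r),0,0]);return (v+[479.4,-44.5,170+141*np.sin(r)+3*np.cos(r)])
plan([((500.6,268.9,200),6.5,0,8),((622,268,205),6.5,0,14),((619.5,-28.5,205),6.5,0,20),(tcp(0),6.5,0,4),(tcp(8),6.5,8,4),(tcp(26),6.5,26,18),(tcp(38),6.5,38,6)])
print(tcp(0),tcp(38))
```

```text
t 18.55 pos [500.  268.3  73. ] yaw 6.4 z [ 0.002  0.001 -1.   ] F [ 0.1  0.3 -1.1] T [-0.01 -0.09 -0.02] gap 21.6 grip 54.9 j [-0.14  0.54 -0.57  1.91  0.39  0.81 -2.38]
8 x [0.0, -0.0, -0.53, -0.0, -0.0, -0.0] -> [499.7 268.2 200.2] 
14 x [0.29, 0.03, -0.01, -0.0, -0.0, -0.0] -> [622.2 269.2 204.7] 
20 x [-0.06, 0.49, -0.0, -0.0, -0.0, -0.0] -> [619.1 -26.9 204.4] 
4 x [0.0, 0.01, 0.26, -0.0, -0.01, -0.0] -> [619.3 -28.1 173.2] 
4 x [-0.01, 0.0, -0.16, -0.0, 0.35, -0.0] -> [617.1 -28.4 192.3] 
18 x [-0.0, 0.0, -0.08, -0.0, 0.18, -0.0] -> [604.9 -29.8 233.5] 
6 x [-0.01, 0.0, -0.17, 0.0, 0.33, -0.0] -> [587.6 -31.7 258.7] 
[619.49363165 -28.53834686 173.        ] [587.96017651 -32.13113025 259.17230028]
```

Emit:
{"api": "carry_out", "payload": {
  "rows": [
    [0, 0, -0.3, 0, 0, 0, -1],
    [0, 0, -0.5, 0, 0, 0, -1],
    [0, 0, -0.55, 0, 0, 0, -1],
    [0, 0, -0.55, 0, 0, 0, -1],
    [0, 0, -0.55, 0, 0, 0, -1],
    [0, 0, -0.55, 0, 0, 0, -1],
    [0, 0, -0.55, 0, 0, 0, -1],
    [0.05, 0, -0.5, 0, 0, 0, -1],
    [0.1, 0, -0.3, 0, 0, 0, -1],
    [0.15, 0, 0, 0, 0, 0, -1]
  ]
}}

```text
clock: 19.55
position: [0.5091, 0.2695, 0.2038]
orientation: [-3.136, -0.175, -0.004]
wrist_force: [0.8, -0.1, -0.7]
finger_gap: 0.0217
gripper_force: 54.9
```

Emit:
{"api": "carry_out", "payload": {
  "rows": [
    [0.2, 0.03, 0, 0, 0, 0, -1],
    [0.25, 0.03, 0, 0, 0, 0, -1],
    [0.3, 0.03, 0, 0, 0, 0, -1],
    [0.35, 0.03, 0, 0, 0, 0, -1],
    [0.4, 0.05, 0, 0, 0, 0, -1],
    [0.45, 0.1, 0, 0, 0, 0, -1],
    [0.45, 0.15, 0, 0, 0, 0, -1],
    [0.45, 0.2, 0, 0, 0, 0, -1],
    [0.45, 0.25, 0, 0, 0, 0, -1],
    [0.4, 0.3, 0, 0, 0, 0, -1]
  ]
}}

```text
clock: 20.55
position: [0.6238, 0.2457, 0.202]
orientation: [3.137, 0.175, 0.0]
wrist_force: [0.7, 1.4, -1.5]
finger_gap: 0.0214
gripper_force: 54.9
```

Emit:
{"api": "carry_out", "payload": {
  "rows": [
    [0.2, 0.4, 0, 0, 0, 0, -1],
    [0.1, 0.45, 0, 0, 0, 0, -1],
    [0, 0.5, 0, 0, 0, 0, -1],
    [-0.03, 0.5, 0, 0, 0, 0, -1],
    [-0.06, 0.5, 0, 0, 0, 0, -1],
    [-0.06, 0.5, 0, 0, 0, 0, -1],
    [-0.06, 0.5, 0, 0, 0, 0, -1],
    [-0.06, 0.5, 0, 0, 0, 0, -1],
    [-0.06, 0.5, 0, 0, 0, 0, -1],
    [-0.06, 0.5, 0, 0, 0, 0, -1]
  ]
}}

```text
clock: 21.55
position: [0.6359, 0.1003, 0.2022]
orientation: [3.137, 0.176, 0.0]
wrist_force: [-0.2, 0.5, -2.3]
finger_gap: 0.0218
gripper_force: 54.9
```

Run:
```python
from h import *
plan([((619.5,-28.5,205),6.5,0,10),((619.5,-28.5,173),6.5,0,5)])
```

```text
t 21.55 pos [635.9 100.3 202.2] yaw 6.4 z [ 0. -0. -1.] F [-0.2  0.5 -2.3] T [ 0.04 -0.07 -0.07] gap 21.8 grip 54.9 j [ 0.19  0.5  -0.58  1.61  0.3   1.12 -1.93]
10 x [-0.1, 0.42, -0.01, 0.0, -0.0, -0.0] -> [620.2 -28.3 205.2] 
5 x [-0.0, 0.0, 0.21, 0.0, -0.0, -0.0] -> [620.2 -28.3 173.7]
```

Emit:
{"api": "carry_out", "payload": {
  "rows": [
    [-0.1, 0.46, 0, 0, 0, 0, -1],
    [-0.1, 0.46, 0, 0, 0, 0, -1],
    [-0.1, 0.46, 0, 0, 0, 0, -1],
    [-0.1, 0.46, 0, 0, 0, 0, -1],
    [-0.1, 0.46, 0, 0, 0, 0, -1],
    [-0.1, 0.42, 0, 0, 0, 0, -1],
    [-0.1, 0.4, 0, 0, 0, 0, -1],
    [-0.1, 0.3, 0, 0, 0, 0, -1],
    [-0.05, 0.15, 0, 0, 0, 0, -1],
    [0, 0, 0, 0, 0, 0, -1]
  ]
}}

```text
clock: 22.55
position: [0.6225, -0.0086, 0.2021]
orientation: [3.137, 0.174, -0.0]
wrist_force: [-0.0, -0.0, -1.8]
finger_gap: 0.0213
gripper_force: 54.9
```

Emit:
{"api": "carry_out", "payload": {
  "rows": [
    [0, 0, 0.2, 0, 0, 0, -1],
    [0, 0, 0.2, 0, 0, 0, -1],
    [0, 0, 0.2, 0, 0, 0, -1],
    [0, 0, 0.2, 0, 0, 0, -1],
    [0, 0, 0.1, 0, 0, 0, -1],
    [0, 0, 0, 0, 0, 0, -1],
    [0, 0, 0, 0, 0, 0, -1],
    [0, 0, 0, 0, 0, 0, -1],
    [0, 0, 0, 0, 0, 0, -1],
    [0, 0, 0, 0, 0, 0, -1]
  ]
}}

```text
clock: 23.55
position: [0.6227, -0.0077, 0.1754]
orientation: [3.137, 0.176, 0.001]
wrist_force: [-1.0, 0.2, -1.0]
finger_gap: 0.0216
gripper_force: 54.9
```

Run:
```python
from h import *
def tcp(a):
    r=np.radians(a);v=Ro.from_euler("z",6.5,degrees=True).apply([141*np.cos(r)-3*np.sin(r),0,0]);return (v+[479.4,-44.5,170+141*np.sin(r)+3*np.cos(r)])
plan([(tcp(0),6.5,0,4),(tcp(8),6.5,8,4),(tcp(26),6.5,26,18),(tcp(38),6.5,38,6)])
d=shot("side","tip0",(200,110,400,260),4)
```

```text
t 23.55 pos [622.7  -7.7 175.4] yaw 6.4 z [ 0. -0. -1.] F [-1.   0.2 -1. ] T [ 0.04 -0.1  -0.  ] gap 21.6 grip 54.9 j [ 0.35  0.49 -0.56  1.69  0.29  1.05 -1.76]
4 x [-0.05, 0.17, 0.02, 0.0, -0.0, -0.0] -> [619.  -28.7 173. ] 
4 x [-0.0, -0.0, -0.16, 0.0, 0.35, -0.0] -> [618.  -28.8 192.1] 
18 x [-0.0, -0.0, -0.08, 0.0, 0.17, -0.0] -> [606.  -30.1 233.4] 
6 x [-0.01, -0.0, -0.17, 0.0, 0.36, -0.0] -> [588.9 -32.  258.8]
```

View pics/tip0.png

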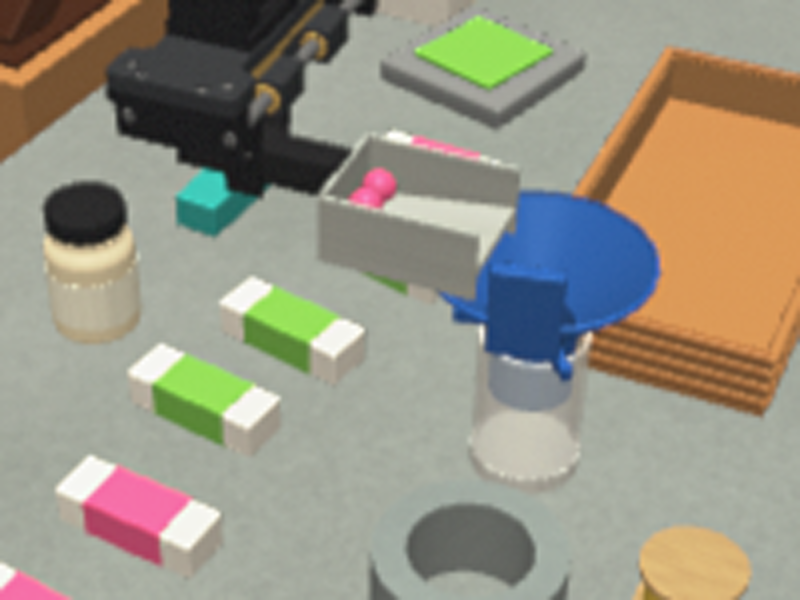

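Both sweets are still in the scoop (375,190). The scoop needs 21 mm more in -y, and then I tilt it slowly about its lip.

Emit:
{"api": "carry_out", "payload": {
  "rows": [
    [-0.05, 0.17, 0.02, 0, 0, 0, -1],
    [-0.05, 0.17, 0.02, 0, 0, 0, -1],
    [-0.05, 0.17, 0.02, 0, 0, 0, -1],
    [-0.05, 0.17, 0.02, 0, 0, 0, -1],
    [0, 0, 0, 0, 0, 0, -1],
    [0, 0, -0.16, 0, 0.35, 0, -1],
    [0, 0, -0.16, 0, 0.35, 0, -1],
    [0, 0, -0.16, 0, 0.35, 0, -1],
    [0, 0, -0.16, 0, 0.35, 0, -1],
    [0, 0, -0.08, 0, 0.17, 0, -1]
  ]
}}

```text
clock: 24.6
position: [0.6172, -0.0288, 0.1948]
orientation: [-3.118, -0.175, -0.247]
wrist_force: [-1.0, -0.4, -0.5]
finger_gap: 0.0212
gripper_force: 54.9
```

Emit:
{"api": "carry_out", "payload": {
  "rows": [
    [0, 0, -0.08, 0, 0.17, 0, -1],
    [0, 0, -0.08, 0, 0.17, 0, -1],
    [0, 0, -0.08, 0, 0.17, 0, -1],
    [0, 0, -0.08, 0, 0.17, 0, -1],
    [0, 0, -0.08, 0, 0.17, 0, -1],
    [0, 0, -0.08, 0, 0.17, 0, -1],
    [0, 0, -0.08, 0, 0.17, 0, -1],
    [0, 0, -0.08, 0, 0.17, 0, -1],
    [0, 0, -0.08, 0, 0.17, 0, -1],
    [0, 0, -0.08, 0, 0.17, 0, -1]
  ]
}}

```text
clock: 25.6
position: [0.612, -0.0295, 0.2178]
orientation: [-3.077, -0.172, -0.51]
wrist_force: [0.7, 0.0, -0.8]
finger_gap: 0.0215
gripper_force: 54.9
```

Emit:
{"api": "carry_out", "payload": {
  "rows": [
    [0, 0, -0.08, 0, 0.17, 0, -1],
    [0, 0, -0.08, 0, 0.17, 0, -1],
    [0, 0, -0.08, 0, 0.17, 0, -1],
    [0, 0, -0.08, 0, 0.17, 0, -1],
    [0, 0, -0.08, 0, 0.17, 0, -1],
    [0, 0, -0.08, 0, 0.17, 0, -1],
    [0, 0, -0.08, 0, 0.17, 0, -1],
    [0, 0, -0.17, 0, 0.36, 0, -1],
    [0, 0, -0.17, 0, 0.36, 0, -1],
    [0, 0, -0.17, 0, 0.36, 0, -1]
  ]
}}

```text
clock: 26.6
position: [0.5987, -0.0309, 0.2471]
orientation: [-2.987, -0.167, -0.853]
wrist_force: [-0.3, 0.1, -0.7]
finger_gap: 0.0218
gripper_force: 54.9
```

Emit:
{"api": "carry_out", "payload": {
  "rows": [
    [0, 0, -0.17, 0, 0.36, 0, -1],
    [0, 0, -0.17, 0, 0.36, 0, -1],
    [0, 0, -0.17, 0, 0.36, 0, -1],
    [0, 0, 0, 0, 0, 0, -1],
    [0, 0, 0, 0, 0, 0, -1],
    [0, 0, 0, 0, 0, 0, -1],
    [0, 0, 0, 0, 0, 0, -1],
    [0, 0, 0, 0, 0, 0, -1],
    [0, 0, 0, 0, 0, 0, -1],
    [0, 0, 0, 0, 0, 0, -1]
  ]
}}

```text
clock: 27.6
position: [0.5905, -0.0318, 0.2594]
orientation: [-2.933, -0.164, -1.008]
wrist_force: [0.7, 0.4, -1.2]
finger_gap: 0.0217
gripper_force: 54.9
```

Run:
```python
from h import *
plan([])
d=shot("side","tip1",(200,110,400,260),4)
for n in("side","top"):
    d=shot(n,"x");P=deep(d)
    for b in blobs(hsv(d,(160,60,80),(178,255,255)),6):
        u=cen(b).astype(int);print(n,u,cv2.contourArea(b),np.round(P[u[1],u[0]]*1000))
```

```text
t 27.6 pos [590.5 -31.8 259.4] yaw 6.4 z [ 0.611  0.069 -0.789] F [ 0.7  0.4 -1.2] T [-0.08  0.83  0.01] gap 21.7 grip 54.9 j [ 0.75  0.11 -0.76  2.14 -0.03  0.27 -1.41]
side [127 323] 1516.5 [666. 423.  23.]
side [206 265] 401.0 [625. 232.  25.]
side [232 237] 355.5 [624. 135.  28.]
side [326 217] 44.0 [460. -15.  47.]
top [221 197] 267.0 [629. 124.  27.]
top [184 197] 278.5 [628. 223.  26.]
top [370 191] 290.0 [ 649. -277.   25.]
top [109 181] 919.5 [670. 423.  22.]
```

View pics/tip1.png

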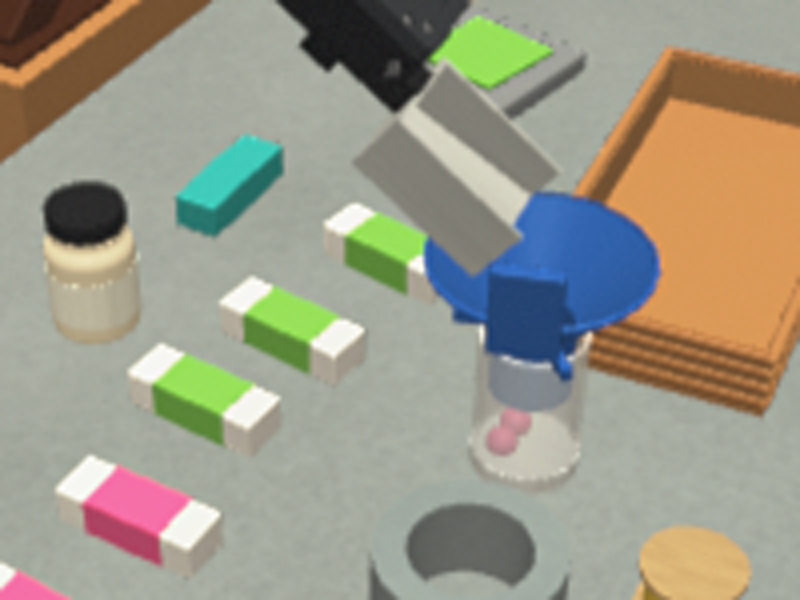

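Both sweets are in the jar (515,420 and 502,440), and the scoop is empty. I take the scoop back.

Run:
```python
from h import *
plan([((625,-25,250),6.5,0,10),((625,0,225),6.5,0,2),((610,250,210),6.5,0,12),((500.3,268.5,200),6.5,0,6),((500.3,268.5,60),6.5,0,10)])
```

```text
t 27.75 pos [590.4 -31.9 259.4] yaw 6.4 z [ 0.611  0.069 -0.789] F [-0.6 -0.  -1.2] T [-0.07  0.79 -0.  ] gap 21.0 grip 54.9 j [ 0.75  0.11 -0.76  2.14 -0.03  0.27 -1.41]
10 x [0.1, -0.01, 0.07, 0.0, -0.66, -0.0] -> [624.7 -25.  250.7] 
2 x [0.05, -0.41, 0.43, 0.0, -0.01, -0.01] -> [ 6.250e+02 -2.000e-01  2.249e+02] 
12 x [0.04, -0.7, 0.04, 0.0, 0.0, 0.0] -> [610.7 251.8 210.5] 
6 x [-0.6, -0.16, 0.06, 0.0, 0.0, 0.0] -> [500.1 268.2 199.7] 
10 x [0.0, -0.0, 0.47, 0.0, 0.0, 0.0] -> [500.1 268.1  58.7]
```

Emit:
{"api": "carry_out", "payload": {
  "rows": [
    [0.1, 0, 0.07, 0, -0.66, 0, -1],
    [0.1, 0, 0.07, 0, -0.66, 0, -1],
    [0.1, 0, 0.07, 0, -0.66, 0, -1],
    [0.1, 0, 0.07, 0, -0.66, 0, -1],
    [0.1, 0, 0.07, 0, -0.66, 0, -1],
    [0.1, 0, 0.07, 0, -0.66, 0, -1],
    [0.1, 0, 0.07, 0, -0.66, 0, -1],
    [0.1, 0, 0.07, 0, -0.66, 0, -1],
    [0.1, 0, 0.07, 0, -0.66, 0, -1],
    [0.1, 0, 0.07, 0, -0.66, 0, -1]
  ]
}}

```text
clock: 28.75
position: [0.6257, -0.0282, 0.2507]
orientation: [3.137, 0.175, 0.001]
wrist_force: [0.6, 0.6, -1.2]
finger_gap: 0.0214
gripper_force: 54.9
```

Emit:
{"api": "carry_out", "payload": {
  "rows": [
    [0.05, -0.41, 0.43, 0, 0, 0, -1],
    [0.05, -0.41, 0.43, 0, 0, 0, -1],
    [0.04, -0.7, 0.04, 0, 0, 0, -1],
    [0.04, -0.7, 0.04, 0, 0, 0, -1],
    [0.04, -0.7, 0.04, 0, 0, 0, -1],
    [0.04, -0.7, 0.04, 0, 0, 0, -1],
    [0.04, -0.7, 0.04, 0, 0, 0, -1],
    [0.04, -0.7, 0.04, 0, 0, 0, -1],
    [0.04, -0.7, 0.04, 0, 0, 0, -1],
    [0.04, -0.7, 0.04, 0, 0, 0, -1]
  ]
}}

```text
clock: 29.75
position: [0.6142, 0.1666, 0.2143]
orientation: [-3.136, -0.178, -0.002]
wrist_force: [-1.0, -0.7, -0.9]
finger_gap: 0.0214
gripper_force: 54.9
```

Emit:
{"api": "carry_out", "payload": {
  "rows": [
    [0.04, -0.7, 0.04, 0, 0, 0, -1],
    [0.04, -0.7, 0.04, 0, 0, 0, -1],
    [0.04, -0.7, 0.04, 0, 0, 0, -1],
    [0.04, -0.7, 0.04, 0, 0, 0, -1],
    [-0.6, -0.16, 0.06, 0, 0, 0, -1],
    [-0.6, -0.16, 0.06, 0, 0, 0, -1],
    [-0.6, -0.16, 0.06, 0, 0, 0, -1],
    [-0.6, -0.16, 0.06, 0, 0, 0, -1],
    [-0.6, -0.16, 0.06, 0, 0, 0, -1],
    [-0.6, -0.16, 0.06, 0, 0, 0, -1]
  ]
}}

```text
clock: 30.75
position: [0.4983, 0.2658, 0.1984]
orientation: [3.136, 0.178, 0.003]
wrist_force: [-0.0, 0.6, -0.3]
finger_gap: 0.0216
gripper_force: 54.9
```

Emit:
{"api": "carry_out", "payload": {
  "rows": [
    [0, 0, 0, 0, 0, 0, -1],
    [0, 0, 0.5, 0, 0, 0, -1],
    [0, 0, 0.5, 0, 0, 0, -1],
    [0, 0, 0.5, 0, 0, 0, -1],
    [0, 0, 0.5, 0, 0, 0, -1],
    [0, 0, 0.5, 0, 0, 0, -1],
    [0, 0, 0.5, 0, 0, 0, -1],
    [0, 0, 0.3, 0, 0, 0, -1],
    [0, 0, 0, 0, 0, 0, -1],
    [0, 0, 0, 0, 0, 0, -1]
  ]
}}

```text
clock: 31.75
position: [0.5015, 0.2658, 0.1006]
orientation: [-3.136, -0.176, -0.004]
wrist_force: [-0.2, 0.0, -0.7]
finger_gap: 0.0215
gripper_force: 54.9
```

Run:
```python
from h import *
plan([((500.3,268.5,60),6.5,0,3),((500.3,268.5,33),6.5,0,4)])
```

```text
t 31.75 pos [501.5 265.8 100.6] yaw 6.4 z [ 0.002  0.001 -1.   ] F [-0.2  0.  -0.7] T [ 0.04 -0.12  0.03] gap 21.5 grip 54.9 j [-0.09  0.51 -0.63  1.89  0.39  0.87 -2.37]
3 x [-0.01, -0.03, 0.45, -0.0, -0.01, -0.0] -> [500.3 268.4  60.1] 
4 x [0.0, -0.0, 0.23, -0.0, 0.0, -0.0] -> [500.3 268.4  32.5]
```

Emit:
{"api": "carry_out", "payload": {
  "rows": [
    [-0.01, -0.03, 0.45, 0, 0, 0, -1],
    [-0.01, -0.03, 0.45, 0, 0, 0, -1],
    [-0.01, -0.03, 0.45, 0, 0, 0, -1],
    [0, 0, 0.23, 0, 0, 0, -1],
    [0, 0, 0.23, 0, 0, 0, -1],
    [0, 0, 0.23, 0, 0, 0, -1],
    [0, 0, 0.2, 0, 0, 0, -1],
    [0, 0, 0.07, 0, 0, 0, -1],
    [0, 0, 0.03, 0, 0, 0, -1],
    [0, 0, 0, 0, 0, 0, -1]
  ]
}}

```text
clock: 32.75
position: [0.5003, 0.268, 0.0305]
orientation: [-3.137, -0.176, -0.003]
wrist_force: [0.1, 0.3, -0.2]
finger_gap: 0.0216
gripper_force: 54.9
```

Emit:
{"api": "carry_out", "payload": {
  "rows": [
    [0, 0, 0, 0, 0, 0, -1],
    [0, 0, 0, 0, 0, 0, -1],
    [0, 0, 0, 0, 0, 0, 0],
    [0, 0, 0, 0, 0, 0, 0],
    [0, 0, 0, 0, 0, 0, 0],
    [0, 0, 0, 0, 0, 0, 0],
    [0, 0, -0.4, 0, 0, 0, 0],
    [0, 0, -0.7, 0, 0, 0, 0],
    [0, 0, -0.8, 0, 0, 0, 0],
    [0, 0, -0.8, 0, 0, 0, 0]
  ]
}}

```text
clock: 33.75
position: [0.5, 0.2681, 0.1129]
orientation: [-3.136, -0.176, -0.004]
wrist_force: [0.4, -0.3, 0.3]
finger_gap: 0.0433
gripper_force: 0.0
```

Run:
```python
from h import *
plan([((500.3,268.5,225),6.5,0,5),((441.9,16.6,225),17.4,0,12),((441.9,16.6,165),17.4,0,4),((441.9,16.6,159.5),17.4,0,2)])
```

```text
t 33.75 pos [500.  268.1 112.9] yaw 6.4 z [ 0.002  0.    -1.   ] F [ 0.4 -0.3  0.3] T [ 0.08 -0.03  0.03] gap 43.3 grip 0.0 j [-0.08  0.49 -0.64  1.88  0.37  0.89 -2.36]
5 x [0.0, -0.0, -0.75, -0.0, -0.0, -0.0] -> [499.7 268.1 225.4] 
12 x [-0.3, 0.65, 0.0, 0.0, -0.0, -0.16] -> [440.5  17.7 225.2] 
4 x [0.01, 0.01, 0.5, 0.0, -0.01, 0.0] -> [442.   16.9 165.2] 
2 x [-0.0, 0.0, 0.09, 0.0, 0.01, 0.0] -> [442.   16.9 159.8]
```

Emit:
{"api": "carry_out", "payload": {
  "rows": [
    [0, 0, -0.75, 0, 0, 0, -0.2],
    [0, 0, -0.75, 0, 0, 0, -0.2],
    [0, 0, -0.75, 0, 0, 0, -0.2],
    [0, 0, -0.75, 0, 0, 0, -0.2],
    [0, 0, -0.75, 0, 0, 0, -0.2],
    [-0.3, 0.65, 0, 0, 0, -0.16, -0.2],
    [-0.3, 0.65, 0, 0, 0, -0.16, -0.2],
    [-0.3, 0.65, 0, 0, 0, -0.16, -0.2],
    [-0.3, 0.65, 0, 0, 0, -0.16, -0.2],
    [-0.3, 0.65, 0, 0, 0, -0.16, -0.2]
  ]
}}

```text
clock: 34.75
position: [0.4688, 0.1645, 0.2246]
orientation: [3.127, 0.303, 0.005]
wrist_force: [1.2, -0.2, -0.2]
finger_gap: 0.0351
gripper_force: 0.0
```

Emit:
{"api": "carry_out", "payload": {
  "rows": [
    [-0.3, 0.65, 0, 0, 0, -0.16, -0.2],
    [-0.3, 0.65, 0, 0, 0, -0.16, -0.2],
    [-0.3, 0.65, 0, 0, 0, -0.16, -0.2],
    [-0.3, 0.65, 0, 0, 0, -0.16, -0.2],
    [-0.3, 0.65, 0, 0, 0, -0.16, -0.2],
    [-0.3, 0.65, 0, 0, 0, -0.16, -0.2],
    [-0.3, 0.65, 0, 0, 0, -0.16, -0.2],
    [0, 0, 0, 0, 0, 0, -0.2],
    [0, 0, 0, 0, 0, 0, -0.2],
    [0, 0, 0, 0, 0, 0, -0.2]
  ]
}}

```text
clock: 35.75
position: [0.4407, 0.0188, 0.2241]
orientation: [-3.105, -0.478, -0.005]
wrist_force: [0.3, 1.2, 0.5]
finger_gap: 0.035
gripper_force: 0.0
```

Run:
```python
from h import *
plan([((443,17,215),17.4,0,3),((443,17,160),17.4,0,6)])
for n in("top","side"):
    d=shot(n,"y");P=deep(d)
    for z0,z1,nm in((.045,.066,"handle"),):
        q=near(P,(.50,.268),.06,z0,z1);q=q[q[:,0]>.46];print(n,nm,rect(q),np.round(np.median(q[:,2])*1000,1))
```

```text
t 35.75 pos [440.7  18.8 224.1] yaw 17.5 z [ 0.003  0.001 -1.   ] F [0.3 1.2 0.5] T [ 0.02  0.04 -0.02] gap 35.0 grip 0.0 j [ 0.47  0.13 -0.66  2.03  0.09  1.01 -1.49]
3 x [0.02, 0.03, 0.1, 0.0, -0.01, 0.01] -> [443.2  16.8 215.1] 
6 x [-0.0, -0.0, 0.31, 0.0, 0.0, -0.0] -> [443.2  16.8 159.3] 
top handle (array([503.5, 268.5]), array([90.1, 23.9]), 7.7) 56.2
side handle (array([502.1, 268.7]), array([86.3, 25.6]), 7.9) 55.9
```

Scoop is back level on the board. Now the funnel.

Emit:
{"api": "carry_out", "payload": {
  "rows": [
    [0.02, 0.03, 0.1, 0, 0, 0, -0.2],
    [0.02, 0.03, 0.1, 0, 0, 0, -0.2],
    [0.02, 0.03, 0.1, 0, 0, 0, -0.2],
    [0, 0, 0.31, 0, 0, 0, -0.2],
    [0, 0, 0.31, 0, 0, 0, -0.2],
    [0, 0, 0.31, 0, 0, 0, -0.2],
    [0, 0, 0.31, 0, 0, 0, -0.2],
    [0, 0, 0.31, 0, 0, 0, -0.2],
    [0, 0, 0.29, 0, 0, 0, -0.2],
    [0, 0, 0, 0, 0, 0, -0.2]
  ],
  "newtons": 50
}}

```text
clock: 36.85
position: [0.4422, 0.0154, 0.1581]
orientation: [-3.105, -0.476, 0.001]
wrist_force: [0.2, -1.0, 0.4]
finger_gap: 0.0351
gripper_force: 0.0
```

Emit:
{"api": "carry_out", "payload": {
  "rows": [
    [0, 0, 0, 0, 0, 0, -1],
    [0, 0, 0, 0, 0, 0, -1],
    [0, 0, 0, 0, 0, 0, -1],
    [0, 0, 0, 0, 0, 0, -1],
    [0, 0, 0, 0, 0, 0, -1],
    [0, 0, -0.1, 0, 0, 0, -1],
    [0, 0, -0.2, 0, 0, 0, -1],
    [0, 0, -0.3, 0, 0, 0, -1],
    [0, 0, -0.3, 0, 0, 0, -1],
    [0, 0, -0.3, 0, 0, 0, -1]
  ]
}}

```text
clock: 37.85
position: [0.4433, 0.0156, 0.1965]
orientation: [3.105, 0.475, 0.004]
wrist_force: [-0.2, -0.3, -1.3]
finger_gap: 0.0094
gripper_force: 50.0
```

Emit:
{"api": "carry_out", "payload": {
  "rows": [
    [0, 0, -0.4, 0, 0, 0, -1],
    [0, 0, -0.5, 0, 0, 0, -1],
    [0, 0, -0.5, 0, 0, 0, -1],
    [0, 0, -0.2, 0, 0, 0, -1],
    [0, 0, 0, 0, 0, 0, -1],
    [0, 0, 0, 0, 0, 0, -1],
    [0, 0, 0, 0, 0, 0, -1],
    [0, 0, 0, 0, 0, 0, -1],
    [0, 0, 0, 0, 0, 0, -1],
    [0, 0, 0, 0, 0, 0, -1]
  ]
}}

```text
clock: 38.85
position: [0.4429, 0.0155, 0.2432]
orientation: [-3.105, -0.475, -0.002]
wrist_force: [-0.1, 0.2, -0.7]
finger_gap: 0.0095
gripper_force: 50.0
```

Run:
```python
from h import *
plan([((413.2,152.8,235),17.4,0,10),((413.2,152.8,135),17.4,0,7),((413.2,152.8,118),17.4,0,4)])
for n in("top","side"):
    d=shot(n,"y");P=deep(d);im=d["image"].astype(int);m=((im[:,:,2]-im[:,:,0])>40)
    q=near(P[m],(.4615,-.0465),.09,.05,.3);print(n,"bottom",np.round(np.percentile(q[:,2],[.5,2])*1000,1))
    q=near(P,(.4325,.0895),.065,.048,.06)
    if len(q)>20:print("rest",rect(q),len(q))
    q=near(P[~m],(.4615,-.0465),.045,.05,.106)
    if len(q)>20:print("jar",len(q),fitc(q,(.4615,-.0465),.0325))
```

```text
t 38.85 pos [442.9  15.5 243.2] yaw 17.4 z [ 0.002  0.    -1.   ] F [-0.1  0.2 -0.7] T [0.07 0.01 0.02] gap 9.5 grip 50.0 j [ 0.48  0.11 -0.65  2.    0.08  1.06 -1.47]
10 x [0.04, -0.47, 0.03, 0.0, -0.0, 0.0] -> [412.2 153.7 234.2] 
7 x [0.0, 0.01, 0.47, 0.0, -0.0, 0.0] -> [412.9 151.7 135.5] 
4 x [0.0, -0.01, 0.15, 0.0, -0.0, 0.0] -> [412.6 152.8 117.5] 
top bottom [194.2 199.3]
rest (array([463.1,  96.7]), array([102.4,  46. ]), -72.4) 338
side bottom [143.6 146.4]
rest (array([430.3,  87.9]), array([109.5, 105.7]), -57.9) 976
jar 834 [459.6 -46.1  32.5]
```

Emit:
{"api": "carry_out", "payload": {
  "rows": [
    [0.04, -0.47, 0, 0, 0, 0, -1],
    [0.04, -0.47, 0, 0, 0, 0, -1],
    [0.04, -0.47, 0, 0, 0, 0, -1],
    [0.04, -0.47, 0, 0, 0, 0, -1],
    [0.04, -0.47, 0, 0, 0, 0, -1],
    [0.04, -0.47, 0, 0, 0, 0, -1],
    [0.04, -0.47, 0, 0, 0, 0, -1],
    [0.04, -0.47, 0, 0, 0, 0, -1],
    [0.04, -0.47, 0, 0, 0, 0, -1],
    [0.04, -0.45, 0, 0, 0, 0, -1]
  ]
}}

```text
clock: 39.95
position: [0.4123, 0.1537, 0.2435]
orientation: [3.105, 0.476, 0.003]
wrist_force: [-0.2, 0.3, -0.8]
finger_gap: 0.0096
gripper_force: 50.0
```

Emit:
{"api": "carry_out", "payload": {
  "rows": [
    [0, 0, 0, 0, 0, 0, -1],
    [0, 0, 0.3, 0, 0, 0, -1],
    [0, 0, 0.5, 0, 0, 0, -1],
    [0, 0, 0.4, 0, 0, 0, -1],
    [0, 0, 0.3, 0, 0, 0, -1],
    [0, 0, 0, 0, 0, 0, -1],
    [0, 0, 0, 0, 0, 0, -1],
    [0, 0, 0, 0, 0, 0, -1],
    [0, 0, 0, 0, 0, 0, -1],
    [0, 0, 0, 0, 0, 0, -1]
  ]
}}

```text
clock: 40.95
position: [0.4128, 0.1532, 0.1988]
orientation: [3.105, 0.475, 0.005]
wrist_force: [0.3, -0.1, -1.2]
finger_gap: 0.0096
gripper_force: 50.0
```

Run:
```python
from h import *
plan([((412.5,151.8,185),17.4,0,3),((412.5,151.8,130),17.4,0,4),((412.5,151.8,116),17.4,0,3)])
```

```text
t 40.95 pos [412.8 153.2 198.8] yaw 17.4 z [ 0.003  0.    -1.   ] F [ 0.3 -0.1 -1.2] T [ 0.05  0.03 -0.03] gap 9.6 grip 50.0 j [ 0.25  0.18 -0.78  2.06  0.15  0.96 -1.87]
3 x [-0.01, 0.01, 0.15, 0.0, -0.01, 0.0] -> [412.2 152.1 185.3] 
4 x [0.0, 0.0, 0.46, 0.0, 0.0, 0.0] -> [412.2 152.  130.1] 
3 x [0.0, 0.0, 0.16, 0.0, 0.0, 0.0] -> [412.2 152.  115.7]
```

Emit:
{"api": "carry_out", "payload": {
  "rows": [
    [0, 0.01, 0.15, 0, 0, 0, -1],
    [0, 0.01, 0.15, 0, 0, 0, -1],
    [0, 0.01, 0.15, 0, 0, 0, -1],
    [0, 0, 0.46, 0, 0, 0, -1],
    [0, 0, 0.46, 0, 0, 0, -1],
    [0, 0, 0.46, 0, 0, 0, -1],
    [0, 0, 0.46, 0, 0, 0, -1],
    [0, 0, 0.16, 0, 0, 0, -1],
    [0, 0, 0.16, 0, 0, 0, -1],
    [0, 0, 0.12, 0, 0, 0, -1]
  ]
}}

```text
clock: 41.95
position: [0.4132, 0.1524, 0.1163]
orientation: [-3.105, -0.476, -0.004]
wrist_force: [-0.7, -0.5, -1.4]
finger_gap: 0.0096
gripper_force: 50.0
```

Emit:
{"api": "carry_out", "payload": {
  "rows": [
    [0, 0, 0, 0, 0, 0, -1],
    [0, 0, 0.04, 0, 0, 0, -1],
    [0, 0, 0.04, 0, 0, 0, -1],
    [0, 0, 0.04, 0, 0, 0, -1],
    [0, 0, 0, 0, 0, 0, -1],
    [0, 0, 0, 0, 0, 0, -1],
    [0, 0, 0, 0, 0, 0, -1],
    [0, 0, 0, 0, 0, 0, -1],
    [0, 0, 0, 0, 0, 0, -1],
    [0, 0, 0, 0, 0, 0, -1]
  ]
}}

```text
clock: 42.95
position: [0.4135, 0.1529, 0.1144]
orientation: [3.105, 0.476, 0.006]
wrist_force: [-2.9, 0.3, 10.7]
finger_gap: 0.0099
gripper_force: 50.1
```

Emit:
{"api": "carry_out", "payload": {
  "rows": [
    [0, 0, -0.03, 0, 0, 0, -1],
    [0, 0, 0, 0, 0, 0, -0.3],
    [0, 0, 0, 0, 0, 0, -0.3],
    [0, 0, 0, 0, 0, 0, -0.3],
    [0, 0, 0, 0, 0, 0, -0.3],
    [0, 0, 0, 0, 0, 0, -0.3],
    [0, 0, -0.2, 0, 0, 0, -0.3],
    [0, 0, -0.5, 0, 0, 0, -0.3],
    [0, 0, -0.8, 0, 0, 0, -0.3],
    [0, 0, -0.8, 0, 0, 0, -0.3]
  ]
}}

```text
clock: 43.95
position: [0.4125, 0.1523, 0.1838]
orientation: [-3.105, -0.476, -0.002]
wrist_force: [0.2, -0.8, 0.3]
finger_gap: 0.0302
gripper_force: 0.0
```

Run:
```python
from h import *
plan([((413,152,205),17.4,0,2),((461.2,-46.3,205),5.4,0,10)])
for n in("top","side"):
    d=shot(n,"hang_"+n,(230,110,430,260) if n=="side" else None,4 if n=="side" else 1)
    P=deep(d);im=d["image"].astype(int);m=((im[:,:,2]-im[:,:,0])>40)
    q=near(P[m],(.4325,.0895),.1,.05,.3);k=q[(q[:,2]>.1)&(q[:,2]<.113)]
    print(n,"rim",fitc(k,(.4325,.0895),.0655),np.round(np.percentile(q[:,2],99)*1000,1))
    q=near(P[~m],(.4615,-.0465),.045,.05,.106);print("jar",len(q),fitc(q,(.4615,-.0465),.0325),rect(q))
    for nm,z0,z1 in(("basket",.042,.056),):
        q=near(P,(.447,-.315),.22,z0,z1);print(nm,rect(q),len(q))
```

```text
t 43.95 pos [412.5 152.3 183.8] yaw 17.4 z [ 0.001  0.    -1.   ] F [ 0.2 -0.8  0.3] T [-0.05  0.01 -0.01] gap 30.2 grip 0.0 j [ 0.25  0.2  -0.77  2.08  0.18  0.93 -1.89]
2 x [0.01, 0.01, -0.35, 0.0, -0.01, 0.0] -> [413.3 151.9 204.8] 
10 x [0.02, 0.68, -0.0, 0.0, 0.0, 0.21] -> [461.5 -46.  204.8] 
top rim [431.5  90.7  65.5] 110.1
jar 194 [464.  -45.6  32.5] (array([463.3, -46.2]), array([64.5, 64. ]), -46.1)
basket (array([ 448.1, -315.6]), array([346.2, 175.3]), -84.7) 1556
side rim [429.2  92.3  65.5] 147.5
jar 346 [461.3 -44.9  32.5] (array([448.6, -54. ]), array([67.2, 37.8]), -52.4)
basket (array([ 445.4, -314.6]), array([345.8, 175.2]), -84.4) 827
```

View pics/hang_side.png

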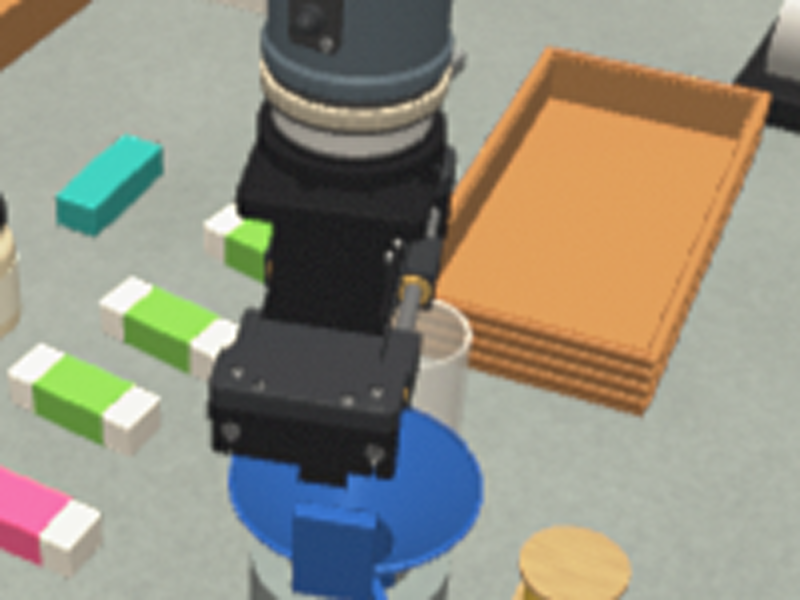

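The funnel hangs in its rest (355,490 in the crop, tab top at 147 mm as at the start). Now the jar.

Emit:
{"api": "carry_out", "payload": {
  "rows": [
    [0, 0, -0.5, 0, 0, 0, -0.3],
    [0, 0, -0.2, 0, 0, 0, -0.2],
    [0.02, 0.68, 0, 0, 0, 0.21, 1],
    [0.02, 0.68, 0, 0, 0, 0.21, 1],
    [0.02, 0.68, 0, 0, 0, 0.21, 1],
    [0.02, 0.68, 0, 0, 0, 0.21, 1],
    [0.02, 0.68, 0, 0, 0, 0.21, 1],
    [0.02, 0.68, 0, 0, 0, 0.21, 1],
    [0.02, 0.68, 0, 0, 0, 0.21, 1],
    [0.02, 0.68, 0, 0, 0, 0.21, 1]
  ]
}}

```text
clock: 45.05
position: [0.455, -0.0071, 0.2039]
orientation: [-3.135, -0.21, -0.003]
wrist_force: [-1.2, 0.2, -0.3]
finger_gap: 0.085
gripper_force: 0.0
```

Emit:
{"api": "carry_out", "payload": {
  "rows": [
    [0.02, 0.68, 0, 0, 0, 0.21, 1],
    [0.02, 0.68, 0, 0, 0, 0.21, 1],
    [0, 0, 0, 0, 0, 0, 1],
    [0, 0, 0, 0, 0, 0, 1],
    [0, 0, 0, 0, 0, 0, 1],
    [0, 0, 0, 0, 0, 0, 1],
    [0, 0, 0, 0, 0, 0, 1],
    [0, 0, 0, 0, 0, 0, 1],
    [0, 0, 0, 0, 0, 0, 1],
    [0, 0, 0, 0, 0, 0, 1]
  ]
}}

```text
clock: 46.05
position: [0.461, -0.0456, 0.2039]
orientation: [-3.138, -0.148, -0.003]
wrist_force: [0.2, -0.2, -0.5]
finger_gap: 0.0868
gripper_force: 0.0
```

Run:
```python
from h import *
plan([((462,-46,150),5.4,0,3),((462,-46,61),5.4,0,7)])
```

```text
t 46.05 pos [461.  -45.6 203.9] yaw 5.4 z [ 0.002  0.    -1.   ] F [ 0.2 -0.2 -0.5] T [0.04 0.03 0.02] gap 86.8 grip 0.0 j [ 0.55  0.19 -0.6   2.01  0.13  0.97 -1.6 ]
3 x [0.01, 0.01, 0.6, 0.0, -0.01, -0.0] -> [462.  -46.4 149.9] 
7 x [0.0, -0.0, 0.42, 0.0, 0.0, -0.0] -> [461.9 -46.4  61.7]
```

Emit:
{"api": "carry_out", "payload": {
  "rows": [
    [0.01, 0.01, 0.6, 0, 0, 0, 1],
    [0.01, 0, 0.6, 0, 0, 0, 1],
    [0.01, 0, 0.6, 0, 0, 0, 1],
    [0, 0, 0.42, 0, 0, 0, 1],
    [0, 0, 0.42, 0, 0, 0, 1],
    [0, 0, 0.42, 0, 0, 0, 1],
    [0, 0, 0.42, 0, 0, 0, 1],
    [0, 0, 0.42, 0, 0, 0, 1],
    [0, 0, 0.42, 0, 0, 0, 1],
    [0, 0, 0.42, 0, 0, 0, 1]
  ],
  "newtons": 30
}}

```text
clock: 47.05
position: [0.4622, -0.0459, 0.0607]
orientation: [-3.138, -0.147, -0.003]
wrist_force: [-0.5, -0.0, 0.2]
finger_gap: 0.087
gripper_force: 0.0
```

Emit:
{"api": "carry_out", "payload": {
  "rows": [
    [0, 0, 0, 0, 0, 0, 1],
    [0, 0, 0, 0, 0, 0, 0.6],
    [0, 0, 0, 0, 0, 0, 0.5],
    [0, 0, 0, 0, 0, 0, -1],
    [0, 0, 0, 0, 0, 0, -1],
    [0, 0, 0, 0, 0, 0, -1],
    [0, 0, 0, 0, 0, 0, -1],
    [0, 0, -0.1, 0, 0, 0, -1],
    [0, 0, -0.2, 0, 0, 0, -1],
    [0, 0, -0.3, 0, 0, 0, -1]
  ]
}}

```text
clock: 48.05
position: [0.4611, -0.0456, 0.0795]
orientation: [-3.137, -0.148, 0.0]
wrist_force: [1.0, -0.4, -3.8]
finger_gap: 0.0661
gripper_force: 30.1
```

Emit:
{"api": "carry_out", "payload": {
  "rows": [
    [0, 0, -0.4, 0, 0, 0, -1],
    [0, 0, -0.5, 0, 0, 0, -1],
    [0, 0, -0.5, 0, 0, 0, -1],
    [0, 0, -0.5, 0, 0, 0, -1],
    [0, 0, -0.3, 0, 0, 0, -1],
    [0, 0, -0.1, 0, 0, 0, -1],
    [0, 0, 0, 0, 0, 0, -1],
    [0, 0, 0, 0, 0, 0, -1],
    [0, 0, 0, 0, 0, 0, -1],
    [0, 0, 0, 0, 0, 0, -1]
  ]
}}

```text
clock: 49.05
position: [0.4616, -0.0459, 0.1482]
orientation: [-3.138, -0.147, -0.001]
wrist_force: [-0.4, -0.1, -3.5]
finger_gap: 0.0663
gripper_force: 30.1
```

Run:
```python
from h import *
plan([((437.2,-211.5,150),5.4,0,12),((437.2,-211.5,90),5.4,0,5),((437.2,-211.5,72),5.4,0,4)])
d=shot("side","jarlift",(230,110,430,260),4)
```

```text
t 49.05 pos [461.6 -45.9 148.2] yaw 5.4 z [ 0.001  0.    -1.   ] F [-0.4 -0.1 -3.5] T [-0.   -0.02  0.03] gap 66.3 grip 30.1 j [ 0.52  0.27 -0.59  2.07  0.2   0.85 -1.66]
12 x [-0.11, 0.45, -0.01, -0.0, -0.0, -0.0] -> [ 437.4 -210.9  151.7] 
5 x [-0.0, 0.0, 0.41, -0.0, -0.0, -0.0] -> [ 437.4 -210.8   90.2] 
4 x [-0.0, 0.01, 0.15, -0.0, -0.0, -0.0] -> [ 437.6 -212.    72.2]
```

View pics/jarlift.png

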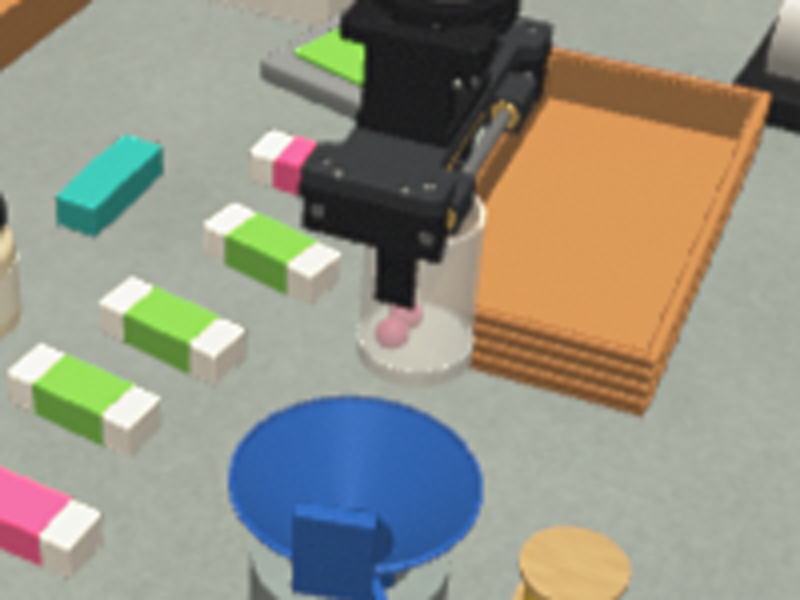

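The jar hangs upright in the gripper with both sweets at its foot (392,330 and 410,315). I carry it to the basket.

Emit:
{"api": "carry_out", "payload": {
  "rows": [
    [-0.11, 0.3, 0, 0, 0, 0, -1],
    [-0.11, 0.45, 0, 0, 0, 0, -1],
    [-0.11, 0.5, 0, 0, 0, 0, -1],
    [-0.11, 0.5, 0, 0, 0, 0, -1],
    [-0.11, 0.5, 0, 0, 0, 0, -1],
    [-0.11, 0.5, 0, 0, 0, 0, -1],
    [-0.11, 0.5, 0, 0, 0, 0, -1],
    [-0.11, 0.5, 0, 0, 0, 0, -1],
    [-0.11, 0.5, 0, 0, 0, 0, -1],
    [-0.11, 0.5, 0, 0, 0, 0, -1]
  ]
}}

```text
clock: 50.1
position: [0.4418, -0.1922, 0.1485]
orientation: [3.138, 0.146, 0.002]
wrist_force: [0.1, -0.3, -4.3]
finger_gap: 0.0662
gripper_force: 30.1
```

Emit:
{"api": "carry_out", "payload": {
  "rows": [
    [-0.11, 0.4, 0, 0, 0, 0, -1],
    [-0.11, 0.25, 0, 0, 0, 0, -1],
    [0, 0, 0, 0, 0, 0, -1],
    [0, 0, 0, 0, 0, 0, -1],
    [0, 0, 0.3, 0, 0, 0, -1],
    [0, 0, 0.4, 0, 0, 0, -1],
    [0, 0, 0.4, 0, 0, 0, -1],
    [0, 0, 0.2, 0, 0, 0, -1],
    [0, 0, 0, 0, 0, 0, -1],
    [0, 0, 0, 0, 0, 0, -1]
  ]
}}

```text
clock: 51.1
position: [0.438, -0.2108, 0.1094]
orientation: [-3.138, -0.148, -0.003]
wrist_force: [0.1, 0.3, -3.3]
finger_gap: 0.0659
gripper_force: 30.1
```

Run:
```python
from h import *
plan([((437.2,-211.5,88),5.4,0,5),((437.2,-211.5,73),5.4,0,4)])
```

```text
t 51.1 pos [ 438.  -210.8  109.4] yaw 5.4 z [ 0.002  0.    -1.   ] F [ 0.1  0.3 -3.3] T [-0.02 -0.02  0.  ] gap 65.9 grip 30.1 j [ 0.77  0.35 -0.49  2.07  0.23  0.78 -1.33]
5 x [-0.01, 0.0, 0.14, -0.0, -0.0, -0.0] -> [ 436.5 -210.9   88.4] 
4 x [0.0, 0.01, 0.13, -0.0, -0.0, -0.0] -> [ 436.7 -212.1   72.8]
```

Emit:
{"api": "carry_out", "payload": {
  "rows": [
    [0, 0, 0.15, 0, 0, 0, -1],
    [0, 0, 0.15, 0, 0, 0, -1],
    [0, 0, 0.15, 0, 0, 0, -1],
    [0, 0, 0.15, 0, 0, 0, -1],
    [0, 0, 0.15, 0, 0, 0, -1],
    [0, 0, 0.15, 0, 0, 0, -1],
    [0, 0, 0.15, 0, 0, 0, -1],
    [0, 0, 0.1, 0, 0, 0, -1],
    [0, 0, 0.07, 0, 0, 0, -1],
    [0, 0, 0, 0, 0, 0, -1]
  ]
}}

```text
clock: 52.1
position: [0.4378, -0.2108, 0.0727]
orientation: [-3.138, -0.147, -0.003]
wrist_force: [-0.5, 0.1, -3.5]
finger_gap: 0.066
gripper_force: 30.1
```

Emit:
{"api": "carry_out", "payload": {
  "rows": [
    [0, 0, 0, 0, 0, 0, -1],
    [0, 0, 0.03, 0, 0, 0, -1],
    [0, 0, 0.03, 0, 0, 0, -1],
    [0, 0, 0.03, 0, 0, 0, -1],
    [0, 0, 0.03, 0, 0, 0, -1],
    [0, 0, 0, 0, 0, 0, -1],
    [0, 0, 0, 0, 0, 0, -1],
    [0, 0, 0, 0, 0, 0, -1],
    [0, 0, 0, 0, 0, 0, -1],
    [0, 0, 0, 0, 0, 0, -1]
  ]
}}

```text
clock: 53.1
position: [0.438, -0.211, 0.0702]
orientation: [3.138, 0.147, 0.003]
wrist_force: [-2.7, 0.2, 5.3]
finger_gap: 0.0659
gripper_force: 30.2
```

Emit:
{"api": "carry_out", "payload": {
  "rows": [
    [0, 0, 0, 0, 0, 0, 0.75],
    [0, 0, 0, 0, 0, 0, 0.75],
    [0, 0, 0, 0, 0, 0, 0.75],
    [0, 0, 0, 0, 0, 0, 0.75],
    [0, 0, 0, 0, 0, 0, 0.75],
    [0, 0, -0.3, 0, 0, 0, 0.75],
    [0, 0, -0.7, 0, 0, 0, 0.75],
    [0, 0, -0.9, 0, 0, 0, 0.75],
    [0, 0, -0.9, 0, 0, 0, 0.75],
    [0, 0, -0.9, 0, 0, 0, 0.75]
  ]
}}

```text
clock: 54.1
position: [0.4377, -0.2107, 0.1821]
orientation: [3.138, 0.148, 0.004]
wrist_force: [0.1, -0.0, -1.0]
finger_gap: 0.0761
gripper_force: 0.0
```

```bash
cat > cart.py <<'E'
from h import *
def cartons(col=PINK):
    r={}
    for n in("top","side"):
        d=shot(n,"last_"+n);P=deep(d)
        for b in blobs(hsv(d,*col),60):
            m=np.zeros((420,560),np.uint8);cv2.drawContours(m,[b],-1,255,-1)
            q=P[(m>0)&(d["depth"]>0)];c=np.median(q,0)
            if c[1]>.35 or c[0]<.3: continue
            q=near(P,c,.056,c[2]-.007,c[2]+.005); print(n,np.round(c*1000),rect(q))
    return d
E
python3 - <<'E'
from cart import *
plan([((438,-211,200),5.4,0,2),((645.5,-279.7,150),1.2,0,10),((645.5,-279.7,60),1.2,0,5)])
cartons()
for n in("top","side"):
    d=shot(n,"z");P=deep(d);q=near(P,(.438,-.211),.045,.1,.115)
    print("jar",n,len(q),fitc(q,(.438,-.211),.0325) if len(q)>20 else "",np.round(np.median(q[:,2])*1000,1))
E
```

```text
t 54.1 pos [ 437.7 -210.7  182.1] yaw 5.4 z [ 0.002  0.    -1.   ] F [ 0.1 -0.  -1. ] T [ 0.03 -0.02 -0.02] gap 76.1 grip 0.0 j [ 0.81  0.25 -0.52  2.    0.15  0.93 -1.26]
2 x [0.01, 0.0, -0.3, 0.0, -0.01, -0.0] -> [ 438.2 -210.7  200.1] 
10 x [0.68, 0.27, 0.17, 0.0, -0.0, 0.07] -> [ 646.9 -278.8  149.2] 
5 x [-0.01, 0.01, 0.59, 0.0, -0.0, 0.01] -> [ 645.5 -280.3   60.7] 
top [632. 124.  26.] (array([629.7, 125. ]), array([92.4, 34.7]), -0.8)
top [628. 223.  26.] (array([628.7, 223.9]), array([95.2, 35.5]), -4.3)
top [ 649. -280.   26.] (array([ 647.2, -279.7]), array([93.6, 35.1]), 0.5)
side [626. 231.  25.] (array([625.1, 224.4]), array([97.8, 36.8]), -4.5)
side [626. 135.  25.] (array([626. , 125.4]), array([96. , 37.1]), -0.2)
side [ 644. -266.   24.] (array([ 643.7, -279.9]), array([93.3, 39.9]), 2.4)
jar top 25 [ 436.8 -209.2   32.5] 106.1
jar side 177 [ 435.  -209.8   32.5] 105.6
```

Jar stands in the basket. Next, the right-hand pink carton.

Emit:
{"api": "carry_out", "payload": {
  "rows": [
    [0.68, 0.27, 0.1, 0, 0, 0.07, 0.3],
    [0.68, 0.27, 0.1, 0, 0, 0.07, 0.3],
    [0.68, 0.27, 0.1, 0, 0, 0.07, 0.3],
    [0.68, 0.27, 0.1, 0, 0, 0.07, 0.3],
    [0.68, 0.27, 0.1, 0, 0, 0.07, 0.3],
    [0.68, 0.27, 0.1, 0, 0, 0.07, 0.3],
    [0.68, 0.27, 0.1, 0, 0, 0.07, 0.3],
    [0.68, 0.27, 0.1, 0, 0, 0.07, 0.3],
    [0.68, 0.27, 0.1, 0, 0, 0.07, 0.3],
    [0.68, 0.27, 0.1, 0, 0, 0.07, 0.3]
  ]
}}

```text
clock: 55.3
position: [0.6462, -0.2789, 0.1486]
orientation: [-3.14, -0.038, 0.002]
wrist_force: [0.1, 0.1, 0.7]
finger_gap: 0.0564
gripper_force: 0.0
```

Emit:
{"api": "carry_out", "payload": {
  "rows": [
    [0, 0, 0.6, 0, 0, 0, 0.3],
    [0, 0, 0.6, 0, 0, 0, 0.3],
    [0, 0, 0.6, 0, 0, 0, 0.3],
    [0, 0, 0.4, 0, 0, 0, 0.3],
    [0, 0, 0, 0, 0, 0, 0.3],
    [0, 0, 0, 0, 0, 0, 0.3],
    [0, 0, 0, 0, 0, 0, 0.3],
    [0, 0, 0, 0, 0, 0, 0.3],
    [0, 0, 0, 0, 0, 0, 0.3],
    [0, 0, 0, 0, 0, 0, 0.3]
  ]
}}

```text
clock: 56.3
position: [0.6467, -0.2791, 0.0854]
orientation: [3.141, 0.037, 0.004]
wrist_force: [0.7, 0.3, 0.1]
finger_gap: 0.0565
gripper_force: 0.0
```

Run:
```python
from h import *
plan([((645.5,-279.8,50),1.2,0,3),((645.5,-279.8,9),1.2,0,4)])
```

```text
t 56.3 pos [ 646.7 -279.1   85.4] yaw 1.4 z [ 0.003 -0.    -1.   ] F [0.7 0.3 0.1] T [-0.04  0.02  0.05] gap 56.5 grip 0.0 j [ 0.62  0.68 -0.41  1.56  0.31  0.96 -1.44]
3 x [-0.01, 0.01, 0.39, 0.0, -0.01, 0.01] -> [ 645.9 -280.1   50.3] 
4 x [-0.0, -0.0, 0.34, 0.0, 0.0, -0.0] -> [ 645.8 -280.1    9.5]
```

Emit:
{"api": "carry_out", "payload": {
  "rows": [
    [-0.01, 0.01, 0.39, 0, 0, 0, 0.3],
    [-0.01, 0.01, 0.39, 0, 0, 0, 0.3],
    [-0.01, 0.01, 0.39, 0, 0, 0, 0.3],
    [0, 0, 0.34, 0, 0, 0, 0.3],
    [0, 0, 0.34, 0, 0, 0, 0.3],
    [0, 0, 0.34, 0, 0, 0, 0.3],
    [0, 0, 0.34, 0, 0, 0, 0.3],
    [0, 0, 0, 0, 0, 0, 0.3],
    [0, 0, 0, 0, 0, 0, -1],
    [0, 0, 0, 0, 0, 0, -1]
  ],
  "newtons": 25
}}

```text
clock: 57.3
position: [0.6463, -0.28, 0.0096]
orientation: [3.141, 0.037, 0.005]
wrist_force: [0.7, 0.3, 0.4]
finger_gap: 0.0478
gripper_force: 0.0
```

Emit:
{"api": "carry_out", "payload": {
  "rows": [
    [0, 0, 0, 0, 0, 0, -1],
    [0, 0, 0, 0, 0, 0, -1],
    [0, 0, 0, 0, 0, 0, -1],
    [0, 0, 0, 0, 0, 0, -1],
    [0, 0, -0.3, 0, 0, 0, -1],
    [0, 0, -0.6, 0, 0, 0, -1],
    [0, 0, -0.8, 0, 0, 0, -1],
    [0, 0, -0.8, 0, 0, 0, -1],
    [0, 0, -0.8, 0, 0, 0, -1],
    [0, 0, -0.3, 0, 0, 0, -1]
  ]
}}

```text
clock: 58.3
position: [0.6474, -0.2803, 0.1213]
orientation: [3.139, 0.037, 0.012]
wrist_force: [0.4, 0.1, -0.9]
finger_gap: 0.0337
gripper_force: 25.0
```

Run:
```python
from h import *
plan([((455.8,-410.7,120),95.4,0,20),((455.8,-410.7,60),95.4,0,4),((455.8,-410.7,19),95.4,0,5)])
```

```text
t 58.3 pos [ 647.4 -280.3  121.3] yaw 1.4 z [ 0.008 -0.002 -1.   ] F [ 0.4  0.1 -0.9] T [ 0.03 -0.03  0.  ] gap 33.7 grip 25.0 j [ 0.63  0.64 -0.43  1.54  0.29  1.02 -1.42]
20 x [-0.42, -0.09, 0.0, 0.0, -0.0, -0.82] -> [ 456.6 -408.5  120.1] 
4 x [-0.02, -0.01, 0.5, 0.02, 0.01, -0.0] -> [ 455.9 -411.1   60.1] 
5 x [0.0, -0.0, 0.27, -0.0, -0.0, -0.0] -> [ 455.9 -411.    19.6]
```

Emit:
{"api": "carry_out", "payload": {
  "rows": [
    [-0.42, -0.09, 0, 0, 0, -0.82, -1],
    [-0.42, -0.09, 0, 0, 0, -0.82, -1],
    [-0.42, -0.09, 0, 0, 0, -0.82, -1],
    [-0.42, -0.09, 0, 0, 0, -0.82, -1],
    [-0.42, -0.09, 0, 0, 0, -0.82, -1],
    [-0.42, -0.09, 0, 0, 0, -0.82, -1],
    [-0.42, -0.09, 0, 0, 0, -0.82, -1],
    [-0.42, -0.09, 0, 0, 0, -0.82, -1],
    [-0.42, -0.09, 0, 0, 0, -0.82, -1],
    [-0.42, -0.09, 0, 0, 0, -0.82, -1]
  ]
}}

```text
clock: 59.3
position: [0.5215, -0.3026, 0.1168]
orientation: [2.863, 1.292, 0.002]
wrist_force: [0.5, -0.1, -0.9]
finger_gap: 0.0335
gripper_force: 25.0
```

Emit:
{"api": "carry_out", "payload": {
  "rows": [
    [-0.42, -0.09, 0, 0, 0, -0.82, -1],
    [-0.42, -0.09, 0, 0, 0, -0.82, -1],
    [-0.42, -0.09, 0, 0, 0, -0.82, -1],
    [-0.42, -0.09, 0, 0, 0, -0.82, -1],
    [-0.42, -0.09, 0, 0, 0, -0.82, -1],
    [-0.42, -0.09, 0, 0, 0, -0.82, -1],
    [-0.42, -0.09, 0, 0, 0, -0.82, -1],
    [-0.42, -0.09, 0, 0, 0, -0.82, -1],
    [-0.42, -0.09, 0, 0, 0, -0.82, -1],
    [-0.42, -0.09, 0, 0, 0, -0.82, -1]
  ]
}}

```text
clock: 60.3
position: [0.4541, -0.4087, 0.1166]
orientation: [2.111, 2.325, 0.001]
wrist_force: [0.2, 0.6, -1.4]
finger_gap: 0.034
gripper_force: 25.0
```

Emit:
{"api": "carry_out", "payload": {
  "rows": [
    [0, 0, 0, 0, 0, 0, -1],
    [0, 0, 0.3, 0, 0, 0, -1],
    [0, 0, 0.3, 0, 0, 0, -1],
    [0, 0, 0.2, 0, 0, 0, -1],
    [0, 0, 0, 0, 0, 0, -1],
    [0, 0, 0, 0, 0, 0, -1],
    [0, 0, 0, 0, 0, 0, -1],
    [0, 0, 0, 0, 0, 0, -1],
    [0, 0, 0, 0, 0, 0, -1],
    [0, 0, 0, 0, 0, 0, -1]
  ]
}}

```text
clock: 61.3
position: [0.4548, -0.4083, 0.0927]
orientation: [2.115, 2.321, 0.002]
wrist_force: [-0.3, 0.4, -0.2]
finger_gap: 0.0341
gripper_force: 25.0
```

Run:
```python
from h import *
plan([((455.8,-410.7,60),95.4,0,4),((455.8,-410.7,19),95.4,0,5)])
```

```text
t 61.3 pos [ 454.8 -408.3   92.7] yaw 95.3 z [ 0.002 -0.    -1.   ] F [-0.3  0.4 -0.2] T [ 0.   -0.12  0.03] gap 34.1 grip 25.0 j [ 1.23  0.64 -0.81  1.78  0.56  0.96  0.29]
4 x [-0.02, 0.01, 0.27, 0.01, 0.0, -0.0] -> [ 456.3 -410.5   60.3] 
5 x [-0.0, -0.0, 0.28, -0.0, 0.0, -0.0] -> [ 456.2 -410.6   18.3]
```

Emit:
{"api": "carry_out", "payload": {
  "rows": [
    [-0.02, 0.01, 0.35, 0, 0, 0, -1],
    [-0.02, 0.01, 0.4, 0, 0, 0, -1],
    [-0.02, 0.01, 0.4, 0, 0, 0, -1],
    [-0.02, 0.01, 0.4, 0, 0, 0, -1],
    [0, 0, 0.35, 0, 0, 0, -1],
    [0, 0, 0.3, 0, 0, 0, -1],
    [0, 0, 0.2, 0, 0, 0, -1],
    [0, 0, 0.06, 0, 0, 0, -1],
    [0, 0, 0.05, 0, 0, 0, -1],
    [0, 0, 0, 0, 0, 0, -1]
  ]
}}

```text
clock: 62.3
position: [0.4567, -0.4105, 0.0177]
orientation: [2.114, 2.321, 0.002]
wrist_force: [-0.3, -0.9, -1.2]
finger_gap: 0.0338
gripper_force: 25.0
```

Emit:
{"api": "carry_out", "payload": {
  "rows": [
    [0, 0, 0, 0, 0, 0, -1],
    [0, 0, 0, 0, 0, 0, 0.1],
    [0, 0, 0, 0, 0, 0, 0.1],
    [0, 0, 0, 0, 0, 0, 0.1],
    [0, 0, 0, 0, 0, 0, 0.1],
    [0, 0, -0.4, 0, 0, 0, 0.1],
    [0, 0, -0.8, 0, 0, 0, 0.1],
    [0, 0, -0.9, 0, 0, 0, 0.1],
    [0, 0, -0.9, 0, 0, 0, 0.1],
    [0, 0, -0.9, 0, 0, 0, 0.1]
  ]
}}

```text
clock: 63.3
position: [0.4563, -0.4103, 0.1362]
orientation: [2.114, 2.321, 0.002]
wrist_force: [0.3, -0.4, 0.1]
finger_gap: 0.0481
gripper_force: 0.0
```

Run:
```python
from cart import *
plan([((456,-410,160),95.4,0,1),((560,-150,160),40,0,10),((627.8,124.9,130),-0.5,0,10),((627.8,124.9,50),-.5,0,4)])
cartons()
```

```text
t 63.3 pos [ 456.3 -410.3  136.2] yaw 95.4 z [ 0.003 -0.    -1.   ] F [ 0.3 -0.4  0.1] T [ 0.01 -0.05  0.02] gap 48.1 grip 0.0 j [ 1.26  0.6  -0.84  1.74  0.51  1.03  0.32]
1 x [0.01, -0.01, -0.79, 0.03, 0.01, -0.01] -> [ 455.9 -410.   159.9] 
10 x [0.97, 0.04, 0.0, -0.0, -0.0, 0.97] -> [ 560.6 -150.3  160. ] 
10 x [0.56, -0.78, 0.1, -0.0, 0.0, 0.7] -> [628.4 123.8 130.1] 
4 x [-0.0, -0.01, 0.67, -0.0, 0.0, 0.01] -> [628.4 125.   49.7] 
top [ 460. -411.   34.] (array([ 458.2, -409.8]), array([96.1, 34.7]), -85.3)
top [630. 122.  26.] (array([629.6, 125. ]), array([92.3, 34.6]), -0.5)
top [629. 223.  26.] (array([628.7, 223.7]), array([95.1, 35.2]), -4.3)
side [625. 231.  25.] (array([625.2, 223.7]), array([97. , 36.9]), -4.5)
side [626. 135.  25.] (array([625.5, 125.6]), array([95.4, 38. ]), -2.5)
side [ 453. -409.   34.] (array([ 455.3, -409.2]), array([100.9,  35.2]), -84.8)
```

Carton 1 lies flat, top at 34 mm (8 mm floor + 26). Next, the carton at (628,125).

Emit:
{"api": "carry_out", "payload": {
  "rows": [
    [0, 0, -0.8, 0, 0, 0, 0.3],
    [0.69, 0.03, 0, 0, 0, 0.69, 0.3],
    [0.69, 0.03, 0, 0, 0, 0.69, 0.3],
    [0.69, 0.03, 0, 0, 0, 0.69, 0.3],
    [0.69, 0.03, 0, 0, 0, 0.69, 0.3],
    [0.69, 0.03, 0, 0, 0, 0.69, 0.3],
    [0.69, 0.03, 0, 0, 0, 0.69, 0.3],
    [0.69, 0.03, 0, 0, 0, 0.69, 0.3],
    [0.69, 0.03, 0, 0, 0, 0.69, 0.3],
    [0.69, 0.03, 0, 0, 0, 0.69, 0.3]
  ]
}}

```text
clock: 64.4
position: [0.497, -0.2306, 0.1582]
orientation: [2.726, 1.561, 0.002]
wrist_force: [0.4, 0.6, 0.1]
finger_gap: 0.0566
gripper_force: 0.0
```

Emit:
{"api": "carry_out", "payload": {
  "rows": [
    [0.69, 0.03, 0, 0, 0, 0.69, 0.3],
    [0.69, 0.03, 0, 0, 0, 0.69, 0.3],
    [0.69, 0.03, 0, 0, 0, 0.69, 0.3],
    [0.69, 0.03, 0, 0, 0, 0.69, 0.3],
    [0.69, 0.03, 0, 0, 0, 0.69, 0.3],
    [0.51, -0.71, 0.05, 0, 0, 0.64, 0.3],
    [0.51, -0.71, 0.05, 0, 0, 0.64, 0.3],
    [0.51, -0.71, 0.05, 0, 0, 0.64, 0.3],
    [0.51, -0.71, 0.05, 0, 0, 0.64, 0.3],
    [0.51, -0.71, 0.05, 0, 0, 0.64, 0.3]
  ]
}}

```text
clock: 65.4
position: [0.5708, -0.0219, 0.1508]
orientation: [3.086, 0.586, 0.002]
wrist_force: [0.2, 0.3, 1.6]
finger_gap: 0.0568
gripper_force: 0.0
```

Emit:
{"api": "carry_out", "payload": {
  "rows": [
    [0.51, -0.71, 0.05, 0, 0, 0.64, 0.3],
    [0.51, -0.71, 0.05, 0, 0, 0.64, 0.3],
    [0.51, -0.71, 0.05, 0, 0, 0.64, 0.3],
    [0.51, -0.71, 0.05, 0, 0, 0.64, 0.3],
    [0.51, -0.71, 0.05, 0, 0, 0.64, 0.3],
    [0.51, -0.71, 0.05, 0, 0, 0.64, 0.3],
    [0, 0, 0, 0, 0, 0, 0.3],
    [0, 0, 0, 0, 0, 0, 0.3],
    [0, 0, 0, 0, 0, 0, 0.3],
    [0, 0, 0, 0, 0, 0, 0.3]
  ]
}}

```text
clock: 66.4
position: [0.6328, 0.1192, 0.1421]
orientation: [3.141, -0.012, 0.003]
wrist_force: [-0.8, -0.2, -0.1]
finger_gap: 0.0569
gripper_force: 0.0
```

Run:
```python
from cart import *
plan([((627.8,125,90),-.5,0,4),((627.8,125,30),-.5,0,4),((627.8,125,9),-.5,0,2)])
```

```text
t 66.4 pos [632.8 119.2 142.1] yaw -0.4 z [ 0.002 -0.001 -1.   ] F [-0.8 -0.2 -0.1] T [ 0.02 -0.   -0.04] gap 56.9 grip 0.0 j [ 0.12  0.55 -0.53  1.67  0.32  1.01 -2.1 ]
4 x [-0.04, -0.05, 0.43, 0.0, -0.0, 0.0] -> [628.1 125.2  90.5] 
4 x [-0.0, 0.0, 0.5, 0.0, -0.0, 0.0] -> [628.2 125.1  30.5] 
2 x [-0.01, 0.0, 0.36, 0.0, -0.01, 0.0] -> [627.6 125.1   8.9]
```

Emit:
{"api": "carry_out", "payload": {
  "rows": [
    [-0.04, -0.05, 0.43, 0, 0, 0, 0.3],
    [-0.04, -0.05, 0.43, 0, 0, 0, 0.3],
    [-0.04, -0.05, 0.43, 0, 0, 0, 0.3],
    [-0.04, -0.05, 0.43, 0, 0, 0, 0.3],
    [0, 0, 0.5, 0, 0, 0, 0.3],
    [0, 0, 0.5, 0, 0, 0, 0.3],
    [0, 0, 0.5, 0, 0, 0, 0.3],
    [0, 0, 0.5, 0, 0, 0, 0.3],
    [0, 0, 0.36, 0, 0, 0, 0.3],
    [0, 0, 0.34, 0, 0, 0, 0.3]
  ]
}}

```text
clock: 67.4
position: [0.6285, 0.1269, 0.0084]
orientation: [-3.141, 0.01, -0.003]
wrist_force: [0.3, -1.6, 0.1]
finger_gap: 0.0567
gripper_force: 0.0
```

Emit:
{"api": "carry_out", "payload": {
  "rows": [
    [0, 0, 0, 0, 0, 0, 0.3],
    [0, 0, 0, 0, 0, 0, -1],
    [0, 0, 0, 0, 0, 0, -1],
    [0, 0, 0, 0, 0, 0, -1],
    [0, 0, 0, 0, 0, 0, -1],
    [0, 0, 0, 0, 0, 0, -1],
    [0, 0, -0.3, 0, 0, 0, -1],
    [0, 0, -0.6, 0, 0, 0, -1],
    [0, 0, -0.8, 0, 0, 0, -1],
    [0, 0, -0.8, 0, 0, 0, -1]
  ]
}}

```text
clock: 68.4
position: [0.6285, 0.1271, 0.0866]
orientation: [-3.141, 0.009, -0.004]
wrist_force: [0.2, -0.1, -1.4]
finger_gap: 0.0341
gripper_force: 25.0
```

Run:
```python
from cart import *
plan([((627,125,130),-.5,0,2),((560,-110,150),40,0,12),((476.8,-302.2,150),95.4,0,13),((476.8,-302.2,70),95.4,0,5)])
```

```text
t 68.4 pos [628.5 127.1  86.6] yaw -0.3 z [ 0.003  0.001 -1.   ] F [ 0.2 -0.1 -1.4] T [ 0.02  0.01 -0.04] gap 34.1 grip 25.0 j [ 0.09  0.61 -0.51  1.72  0.36  0.9  -2.14]
2 x [-0.02, 0.04, -0.72, -0.0, -0.01, 0.01] -> [627.2 124.7 129.8] 
12 x [-0.39, 0.57, -0.06, -0.0, -0.0, -0.59] -> [ 559.  -109.1  151.2] 
13 x [-0.56, 0.01, 0.0, 0.0, -0.0, -0.74] -> [ 475.5 -301.9  151. ] 
5 x [-0.0, 0.01, 0.54, 0.0, -0.0, -0.01] -> [ 477.  -301.7   70. ]
```

Emit:
{"api": "carry_out", "payload": {
  "rows": [
    [0, 0, -0.72, 0, 0, 0, -1],
    [0, 0, -0.72, 0, 0, 0, -1],
    [-0.39, 0.57, -0.06, 0, 0, -0.59, -1],
    [-0.39, 0.57, -0.06, 0, 0, -0.59, -1],
    [-0.39, 0.57, -0.06, 0, 0, -0.59, -1],
    [-0.39, 0.57, -0.06, 0, 0, -0.59, -1],
    [-0.39, 0.57, -0.06, 0, 0, -0.59, -1],
    [-0.39, 0.57, -0.06, 0, 0, -0.59, -1],
    [-0.39, 0.57, -0.06, 0, 0, -0.59, -1],
    [-0.39, 0.57, -0.06, 0, 0, -0.59, -1]
  ]
}}

```text
clock: 69.4
position: [0.5642, -0.025, 0.1436]
orientation: [3.055, 0.729, 0.005]
wrist_force: [-0.6, 0.8, -1.4]
finger_gap: 0.0338
gripper_force: 25.0
```

Emit:
{"api": "carry_out", "payload": {
  "rows": [
    [-0.39, 0.57, -0.06, 0, 0, -0.59, -1],
    [-0.39, 0.57, -0.06, 0, 0, -0.59, -1],
    [-0.39, 0.57, -0.06, 0, 0, -0.59, -1],
    [-0.39, 0.57, -0.06, 0, 0, -0.59, -1],
    [-0.56, 0.01, 0, 0, 0, -0.74, -1],
    [-0.56, 0.01, 0, 0, 0, -0.74, -1],
    [-0.56, 0.01, 0, 0, 0, -0.74, -1],
    [-0.56, 0.01, 0, 0, 0, -0.74, -1],
    [-0.56, 0.01, 0, 0, 0, -0.74, -1],
    [-0.56, 0.01, 0, 0, 0, -0.74, -1]
  ]
}}

```text
clock: 70.4
position: [0.4985, -0.1861, 0.1505]
orientation: [2.635, 1.706, 0.003]
wrist_force: [-0.5, -0.5, -0.8]
finger_gap: 0.0338
gripper_force: 25.0
```

Emit:
{"api": "carry_out", "payload": {
  "rows": [
    [-0.56, 0.01, 0, 0, 0, -0.74, -1],
    [-0.56, 0.01, 0, 0, 0, -0.74, -1],
    [-0.56, 0.01, 0, 0, 0, -0.74, -1],
    [-0.56, 0.01, 0, 0, 0, -0.74, -1],
    [-0.56, 0.01, 0, 0, 0, -0.74, -1],
    [-0.56, 0.01, 0, 0, 0, -0.74, -1],
    [-0.56, 0.01, 0, 0, 0, -0.74, -1],
    [0, 0, 0, 0, 0, 0, -1],
    [0, 0, 0, 0, 0, 0, -1],
    [0, 0, 0, 0, 0, 0, -1]
  ]
}}

```text
clock: 71.4
position: [0.4776, -0.2987, 0.1496]
orientation: [2.114, 2.322, 0.003]
wrist_force: [-1.7, 0.4, -1.0]
finger_gap: 0.0333
gripper_force: 25.0
```

Run:
```python
from cart import *
plan([((476.8,-302.2,130),95.4,0,3),((476.8,-302.2,60),95.4,0,6),((476.8,-302.2,18),95.4,0,6)])
```

```text
t 71.4 pos [ 477.6 -298.7  149.6] yaw 95.4 z [ 0.002  0.    -1.   ] F [-1.7  0.4 -1. ] T [ 0.03 -0.07  0.04] gap 33.3 grip 25.0 j [ 1.16  0.52 -0.91  1.84  0.48  1.01  0.15]
3 x [-0.04, -0.01, 0.22, 0.01, 0.0, -0.0] -> [ 477.1 -302.4  129.8] 
6 x [0.0, -0.0, 0.39, -0.0, 0.0, -0.0] -> [ 477.  -302.4   59.6] 
6 x [0.0, -0.0, 0.23, -0.0, 0.0, -0.0] -> [ 477.  -302.4   18.2]
```

Emit:
{"api": "carry_out", "payload": {
  "rows": [
    [-0.04, -0.01, 0.3, 0, 0, 0, -1],
    [-0.04, -0.01, 0.5, 0, 0, 0, -1],
    [-0.04, -0.01, 0.6, 0, 0, 0, -1],
    [0, 0, 0.6, 0, 0, 0, -1],
    [0, 0, 0.6, 0, 0, 0, -1],
    [0, 0, 0.6, 0, 0, 0, -1],
    [0, 0, 0.5, 0, 0, 0, -1],
    [0, 0, 0.4, 0, 0, 0, -1],
    [0, 0, 0.2, 0, 0, 0, -1],
    [0, 0, 0.08, 0, 0, 0, -1]
  ]
}}

```text
clock: 72.4
position: [0.4768, -0.3035, 0.0181]
orientation: [2.116, 2.322, -0.0]
wrist_force: [-7.5, 2.5, 20.6]
finger_gap: 0.0336
gripper_force: 25.0
```

Emit:
{"api": "carry_out", "payload": {
  "rows": [
    [0, 0, 0.02, 0, 0, 0, -1],
    [0, 0, 0, 0, 0, 0, -1],
    [0, 0, 0, 0, 0, 0, 0.05],
    [0, 0, 0, 0, 0, 0, 0.05],
    [0, 0, 0, 0, 0, 0, 0.05],
    [0, 0, 0, 0, 0, 0, 0.05],
    [0, 0, -0.4, 0, 0, 0, 0.05],
    [0, 0, -0.8, 0, 0, 0, 0.05],
    [0, 0, -0.9, 0, 0, 0, 0.05],
    [0, 0, -0.9, 0, 0, 0, 0.05]
  ]
}}

```text
clock: 73.4
position: [0.477, -0.3035, 0.1086]
orientation: [2.114, 2.322, 0.003]
wrist_force: [0.4, -0.7, 0.4]
finger_gap: 0.0456
gripper_force: 0.0
```

Run:
```python
from cart import *
plan([((477,-302,160),95.4,0,2),((580,-50,160),40,0,13),((627,223.9,130),-4.4,0,13)])
cartons()
```

```text
t 73.4 pos [ 477.  -303.5  108.6] yaw 95.3 z [ 0.002  0.    -1.   ] F [ 0.4 -0.7  0.4] T [-0.03 -0.11  0.  ] gap 45.6 grip 0.0 j [ 1.14  0.57 -0.87  1.88  0.54  0.94  0.11]
2 x [0.03, 0.0, -0.86, 0.01, -0.0, -0.0] -> [ 476.7 -301.8  160.2] 
13 x [0.72, 0.03, 0.0, 0.0, -0.0, 0.74] -> [580.1 -51.9 160.3] 
13 x [0.36, -0.64, 0.08, 0.0, -0.0, 0.6] -> [627.4 223.3 129.1] 
top [ 480. -298.   34.] (array([ 497.3, -294.6]), array([82.1, 73.5]), -85.4)
top [628. 223.  26.] (array([628.5, 223.6]), array([94.6, 35.5]), -4.6)
side [626. 231.  25.] (array([624.5, 224.6]), array([96.6, 37. ]), -5.0)
side [ 453. -410.   34.] (array([ 455.3, -408.7]), array([97.2, 35.7]), -86.7)
```

Emit:
{"api": "carry_out", "payload": {
  "rows": [
    [0, 0, -0.86, 0, 0, 0, 0.3],
    [0, 0, -0.86, 0, 0, 0, 0.3],
    [0.72, 0.03, 0, 0, 0, 0.74, 0.3],
    [0.72, 0.03, 0, 0, 0, 0.74, 0.3],
    [0.72, 0.03, 0, 0, 0, 0.74, 0.3],
    [0.72, 0.03, 0, 0, 0, 0.74, 0.3],
    [0.72, 0.03, 0, 0, 0, 0.74, 0.3],
    [0.72, 0.03, 0, 0, 0, 0.74, 0.3],
    [0.72, 0.03, 0, 0, 0, 0.74, 0.3],
    [0.72, 0.03, 0, 0, 0, 0.74, 0.3]
  ]
}}

```text
clock: 74.5
position: [0.5117, -0.136, 0.1585]
orientation: [2.703, 1.6, 0.002]
wrist_force: [0.1, -0.3, 0.4]
finger_gap: 0.0563
gripper_force: 0.0
```

Emit:
{"api": "carry_out", "payload": {
  "rows": [
    [0.72, 0.03, 0, 0, 0, 0.74, 0.3],
    [0.72, 0.03, 0, 0, 0, 0.74, 0.3],
    [0.72, 0.03, 0, 0, 0, 0.74, 0.3],
    [0.72, 0.03, 0, 0, 0, 0.74, 0.3],
    [0.72, 0.03, 0, 0, 0, 0.74, 0.3],
    [0.36, -0.64, 0.08, 0, 0, 0.6, 0.3],
    [0.36, -0.64, 0.08, 0, 0, 0.6, 0.3],
    [0.36, -0.64, 0.08, 0, 0, 0.6, 0.3],
    [0.36, -0.64, 0.08, 0, 0, 0.6, 0.3],
    [0.36, -0.64, 0.08, 0, 0, 0.6, 0.3]
  ]
}}

```text
clock: 75.5
position: [0.5721, 0.0564, 0.1465]
orientation: [3.079, 0.623, 0.002]
wrist_force: [-0.2, 0.6, 0.9]
finger_gap: 0.0567
gripper_force: 0.0
```

Emit:
{"api": "carry_out", "payload": {
  "rows": [
    [0.36, -0.64, 0.08, 0, 0, 0.6, 0.3],
    [0.36, -0.64, 0.08, 0, 0, 0.6, 0.3],
    [0.36, -0.64, 0.08, 0, 0, 0.6, 0.3],
    [0.36, -0.64, 0.08, 0, 0, 0.6, 0.3],
    [0.36, -0.64, 0.08, 0, 0, 0.6, 0.3],
    [0.36, -0.64, 0.08, 0, 0, 0.6, 0.3],
    [0.36, -0.64, 0.08, 0, 0, 0.6, 0.3],
    [0.36, -0.64, 0.08, 0, 0, 0.6, 0.3],
    [0, 0, 0, 0, 0, 0, 0.3],
    [0, 0, 0, 0, 0, 0, 0.3]
  ]
}}

```text
clock: 76.5
position: [0.6271, 0.2211, 0.1273]
orientation: [3.139, -0.12, 0.001]
wrist_force: [0.8, -1.0, -0.4]
finger_gap: 0.0567
gripper_force: 0.0
```

Run:
```python
from cart import *
plan([((626.8,223.9,90),-4.5,0,4),((626.8,223.9,30),-4.5,0,4),((626.8,223.9,9),-4.5,0,2)])
cartons()
```

```text
t 76.5 pos [627.1 221.1 127.3] yaw -4.4 z [ 0.001 -0.001 -1.   ] F [ 0.8 -1.  -0.4] T [-0.   -0.02 -0.07] gap 56.7 grip 0.0 j [-0.05  0.6  -0.52  1.63  0.34  1.   -2.32]
4 x [-0.0, -0.02, 0.31, 0.0, -0.0, 0.01] -> [627.3 223.5  90.1] 
4 x [-0.0, -0.0, 0.5, 0.0, -0.0, -0.0] -> [627.3 223.4  30.1] 
2 x [-0.01, -0.01, 0.35, 0.0, -0.0, -0.01] -> [626.8 224.1   9.1] 
top [ 460. -411.   34.] (array([ 458.5, -410. ]), array([96.2, 34.8]), -84.2)
top [ 479. -305.   34.] (array([ 478.5, -303. ]), array([95.8, 34.6]), -84.7)
side [625. 232.  25.] (array([624.8, 224.5]), array([97.2, 36.2]), -4.8)
side [ 453. -411.   35.] (array([ 455.2, -408.8]), array([97.7, 35.1]), -84.4)
```

Emit:
{"api": "carry_out", "payload": {
  "rows": [
    [0, -0.02, 0.31, 0, 0, 0, 0.3],
    [0, -0.02, 0.31, 0, 0, 0, 0.3],
    [0, -0.02, 0.31, 0, 0, 0, 0.3],
    [0, -0.02, 0.31, 0, 0, 0, 0.3],
    [0, 0, 0.5, 0, 0, 0, 0.3],
    [0, 0, 0.5, 0, 0, 0, 0.3],
    [0, 0, 0.5, 0, 0, 0, 0.3],
    [0, 0, 0.5, 0, 0, 0, 0.3],
    [0, 0, 0.35, 0, 0, 0, 0.3],
    [0, 0, 0.33, 0, 0, 0, 0.3]
  ]
}}

```text
clock: 77.6
position: [0.628, 0.2236, 0.009]
orientation: [-3.139, 0.123, -0.002]
wrist_force: [0.7, 0.9, 0.3]
finger_gap: 0.0566
gripper_force: 0.0
```

Emit:
{"api": "carry_out", "payload": {
  "rows": [
    [0, 0, 0, 0, 0, 0, 0.3],
    [0, 0, 0, 0, 0, 0, -1],
    [0, 0, 0, 0, 0, 0, -1],
    [0, 0, 0, 0, 0, 0, -1],
    [0, 0, 0, 0, 0, 0, -1],
    [0, 0, 0, 0, 0, 0, -1],
    [0, 0, -0.3, 0, 0, 0, -1],
    [0, 0, -0.6, 0, 0, 0, -1],
    [0, 0, -0.8, 0, 0, 0, -1],
    [0, 0, -0.8, 0, 0, 0, -1]
  ]
}}

```text
clock: 78.6
position: [0.6281, 0.2238, 0.0872]
orientation: [-3.139, 0.123, -0.004]
wrist_force: [0.5, 0.7, 0.1]
finger_gap: 0.0338
gripper_force: 25.0
```

Run:
```python
from cart import *
plan([((627,224,130),-4.5,0,2),((540,-60,150),40,0,14),((415,-308,150),95.4,0,14)])
```

```text
t 78.6 pos [628.1 223.8  87.2] yaw -4.5 z [ 0.003  0.001 -1.   ] F [0.5 0.7 0.1] T [ 0.06 -0.   -0.02] gap 33.8 grip 25.0 j [-0.06  0.64 -0.5   1.66  0.36  0.94 -2.35]
2 x [-0.02, -0.0, -0.71, -0.0, -0.01, 0.0] -> [626.8 223.9 129.8] 
14 x [-0.39, 0.61, -0.05, -0.0, -0.0, -0.55] -> [542.1 -60.4 150.6] 
14 x [-0.69, -0.03, 0.0, 0.0, -0.0, -0.7] -> [ 416.6 -309.2  150.3]
```

Emit:
{"api": "carry_out", "payload": {
  "rows": [
    [0, 0, -0.71, 0, 0, 0, -1],
    [0, 0, -0.71, 0, 0, 0, -1],
    [-0.39, 0.61, -0.05, 0, 0, -0.55, -1],
    [-0.39, 0.61, -0.05, 0, 0, -0.55, -1],
    [-0.39, 0.61, -0.05, 0, 0, -0.55, -1],
    [-0.39, 0.61, -0.05, 0, 0, -0.55, -1],
    [-0.39, 0.61, -0.05, 0, 0, -0.55, -1],
    [-0.39, 0.61, -0.05, 0, 0, -0.55, -1],
    [-0.39, 0.61, -0.05, 0, 0, -0.55, -1],
    [-0.39, 0.61, -0.05, 0, 0, -0.55, -1]
  ]
}}

```text
clock: 79.6
position: [0.552, 0.0682, 0.1412]
orientation: [3.089, 0.569, 0.006]
wrist_force: [-0.8, 0.5, -0.4]
finger_gap: 0.0334
gripper_force: 25.0
```

Emit:
{"api": "carry_out", "payload": {
  "rows": [
    [-0.39, 0.61, -0.05, 0, 0, -0.55, -1],
    [-0.39, 0.61, -0.05, 0, 0, -0.55, -1],
    [-0.39, 0.61, -0.05, 0, 0, -0.55, -1],
    [-0.39, 0.61, -0.05, 0, 0, -0.55, -1],
    [-0.39, 0.61, -0.05, 0, 0, -0.55, -1],
    [-0.39, 0.61, -0.05, 0, 0, -0.55, -1],
    [-0.69, -0.03, 0, 0, 0, -0.7, -1],
    [-0.69, -0.03, 0, 0, 0, -0.7, -1],
    [-0.69, -0.03, 0, 0, 0, -0.7, -1],
    [-0.69, -0.03, 0, 0, 0, -0.7, -1]
  ]
}}

```text
clock: 80.6
position: [0.4825, -0.1176, 0.1498]
orientation: [2.773, 1.471, 0.004]
wrist_force: [0.4, 0.6, -0.4]
finger_gap: 0.0336
gripper_force: 25.0
```

Emit:
{"api": "carry_out", "payload": {
  "rows": [
    [-0.69, -0.03, 0, 0, 0, -0.7, -1],
    [-0.69, -0.03, 0, 0, 0, -0.7, -1],
    [-0.69, -0.03, 0, 0, 0, -0.7, -1],
    [-0.69, -0.03, 0, 0, 0, -0.7, -1],
    [-0.69, -0.03, 0, 0, 0, -0.7, -1],
    [-0.69, -0.03, 0, 0, 0, -0.7, -1],
    [-0.69, -0.03, 0, 0, 0, -0.7, -1],
    [-0.69, -0.03, 0, 0, 0, -0.7, -1],
    [-0.69, -0.03, 0, 0, 0, -0.7, -1],
    [-0.69, -0.03, 0, 0, 0, -0.7, -1]
  ]
}}

```text
clock: 81.6
position: [0.4175, -0.3105, 0.1497]
orientation: [2.101, 2.331, 0.0]
wrist_force: [-0.7, -0.3, -0.5]
finger_gap: 0.0336
gripper_force: 25.0
```

Emit:
{"api": "carry_out", "payload": {
  "rows": [
    [0, 0, 0, 0, 0, 0, -1],
    [0, 0, 0, 0, 0, 0, -1],
    [0, 0, 0, 0, 0, 0, -1],
    [0, 0, 0.2, 0, 0, 0, -1],
    [0, 0, 0.3, 0, 0, 0, -1],
    [0, 0, 0.3, 0, 0, 0, -1],
    [0, 0, 0.2, 0, 0, 0, -1],
    [0, 0, 0, 0, 0, 0, -1],
    [0, 0, 0, 0, 0, 0, -1],
    [0, 0, 0, 0, 0, 0, -1]
  ]
}}

```text
clock: 82.6
position: [0.4179, -0.3095, 0.1185]
orientation: [2.105, 2.329, 0.003]
wrist_force: [0.1, 0.7, -0.4]
finger_gap: 0.0336
gripper_force: 25.0
```

Run:
```python
from cart import *
plan([((415,-308,110),95.4,0,3),((415,-308,40),95.4,0,5),((415,-308,18.3),95.4,0,4)])
```

```text
t 82.6 pos [ 417.9 -309.5  118.5] yaw 95.8 z [ 0.003 -0.    -1.   ] F [ 0.1  0.7 -0.4] T [-0.02 -0.12 -0.05] gap 33.6 grip 25.0 j [ 1.24  0.49 -0.88  1.97  0.48  0.9   0.22]
3 x [0.02, -0.03, 0.09, 0.01, 0.0, 0.02] -> [ 415.1 -307.9  110.4] 
5 x [-0.0, -0.0, 0.47, -0.0, 0.0, 0.0] -> [ 415.1 -308.    39.9] 
4 x [-0.0, -0.0, 0.18, -0.0, 0.0, 0.0] -> [ 415.1 -308.    18.3]
```

Emit:
{"api": "carry_out", "payload": {
  "rows": [
    [0.02, -0.03, 0.09, 0, 0, 0.02, -1],
    [0.02, -0.03, 0.09, 0, 0, 0.02, -1],
    [0.02, -0.03, 0.09, 0, 0, 0.02, -1],
    [0, 0, 0.47, 0, 0, 0, -1],
    [0, 0, 0.47, 0, 0, 0, -1],
    [0, 0, 0.47, 0, 0, 0, -1],
    [0, 0, 0.47, 0, 0, 0, -1],
    [0, 0, 0.47, 0, 0, 0, -1],
    [0, 0, 0.3, 0, 0, 0, -1],
    [0, 0, 0.2, 0, 0, 0, -1]
  ]
}}

```text
clock: 83.6
position: [0.4148, -0.3076, 0.0235]
orientation: [2.113, 2.325, 0.002]
wrist_force: [-0.0, -0.5, -0.0]
finger_gap: 0.0335
gripper_force: 25.0
```

Emit:
{"api": "carry_out", "payload": {
  "rows": [
    [0, 0, 0.12, 0, 0, 0, -1],
    [0, 0, 0.08, 0, 0, 0, -1],
    [0, 0, 0.02, 0, 0, 0, -1],
    [0, 0, 0, 0, 0, 0, -1],
    [0, 0, 0, 0, 0, 0, 0.05],
    [0, 0, 0, 0, 0, 0, 0.05],
    [0, 0, 0, 0, 0, 0, 0.05],
    [0, 0, 0, 0, 0, 0, 0.05],
    [0, 0, 0, 0, 0, 0, 0.05],
    [0, 0, 0, 0, 0, 0, 0.05]
  ]
}}

```text
clock: 84.6
position: [0.415, -0.3079, 0.018]
orientation: [2.113, 2.323, 0.002]
wrist_force: [-0.1, 0.4, 0.7]
finger_gap: 0.046
gripper_force: 0.0
```

Emit:
{"api": "carry_out", "payload": {
  "rows": [
    [0, 0, -0.3, 0, 0, 0, 0.05],
    [0, 0, -0.6, 0, 0, 0, 0.05],
    [0, 0, -0.9, 0, 0, 0, 0.05],
    [0, 0, -0.9, 0, 0, 0, 0.05],
    [0, 0, -0.9, 0, 0, 0, 0.05],
    [0, 0, -0.9, 0, 0, 0, 0.05],
    [0, 0, -0.9, 0, 0, 0, 0.05],
    [0, -0.8, -0.5, 0, 0, 0, 0.05],
    [-0.4, -0.8, 0, 0, 0, 0, 0.05],
    [-0.6, -0.8, 0, 0, 0, 0, 0.05]
  ]
}}

```text
clock: 85.6
position: [0.3456, -0.344, 0.1962]
orientation: [2.108, 2.325, 0.001]
wrist_force: [-0.6, -0.8, -0.9]
finger_gap: 0.0454
gripper_force: 0.0
```

Emit:
{"api": "carry_out", "payload": {
  "rows": [
    [-0.8, 0, 0, 0, 0, 0, 0.05],
    [-0.8, 0, 0, 0, 0, 0, 0.05],
    [-0.8, 0, 0, 0, 0, 0, 0.05],
    [-0.8, 0, 0, 0, 0, 0, 0.05],
    [-0.8, 0, 0, 0, 0, 0, 0.05],
    [-0.8, 0, 0, 0, 0, 0, 0.05],
    [-0.8, 0, 0, 0, 0, 0, 0.05],
    [-0.8, 0, 0, 0, 0, 0, 0.05],
    [-0.8, 0, 0, 0, 0, 0, 0.05],
    [0, 0, 0, 0, 0, 0, 0.05]
  ]
}}

```text
clock: 86.6
position: [0.3653, -0.5629, 0.1948]
orientation: [2.116, 2.318, 0.002]
wrist_force: [0.0, 0.6, -0.8]
finger_gap: 0.0459
gripper_force: 0.0
```

Run:
```python
from cart import *
plan([])
cartons();print("green");cartons(GREEN);shot("side","final")
```

```text
t 86.6 pos [ 365.3 -562.9  194.8] yaw 95.2 z [ 0.003 -0.001 -1.   ] F [ 0.   0.6 -0.8] T [-0.02 -0.14  0.01] gap 45.9 grip 0.0 j [ 1.47  0.62 -0.83  1.54  0.48  1.19  0.65]
top [ 417. -309.   34.] (array([ 421.5, -307.7]), array([102.9,  94.8]), 4.6)
top [ 460. -411.   34.] (array([ 458.3, -409.6]), array([95.7, 34.7]), -85.3)
top [ 479. -305.   33.] (array([ 460. , -304.7]), array([95.6, 71.6]), -84.6)
side [ 410. -308.   34.] (array([ 392.7, -314.4]), array([99.6, 70.7]), -74.6)
side [ 454. -411.   34.] (array([ 455.4, -409.2]), array([101.1,  35.5]), -84.6)
green
top [ 627. -174.   26.] (array([ 627.7, -174.5]), array([94.9, 34.8]), -10.3)
top [642. -68.  26.] (array([642.7, -67.5]), array([95.1, 34.7]), -6.3)
top [655.  18.  26.] (array([654.3,  19.7]), array([95. , 34.4]), -3.6)
top [ 687. -437.   25.] (array([ 687.5, -437.9]), array([110.2, 108.9]), 1.0)
side [652.  30.  25.] (array([651.2,  19.7]), array([97.7, 38.1]), -3.5)
side [640. -56.  25.] (array([639.2, -67.6]), array([96. , 37.2]), -5.5)
side [ 626. -163.   25.] (array([ 624.1, -176.8]), array([96.5, 44. ]), -11.7)
side [ 683. -433.   26.] (array([ 682.7, -430.9]), array([108. , 107.5]), 40.7)
```

View pics/final.png

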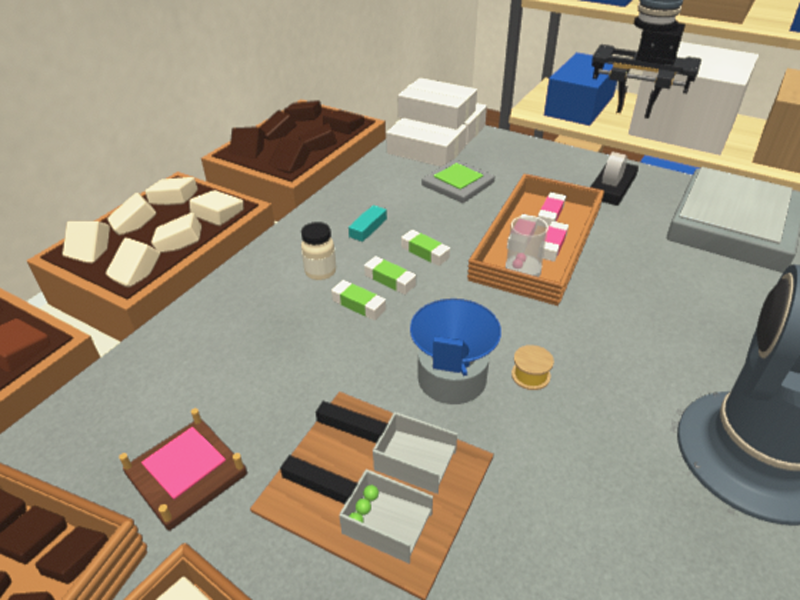

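The final view shows:
- **Jar:** upright in the basket with its sweets (520,250).
- **Cartons:** all three pink ones flat in the basket.
- **Funnel:** hanging in its rest (455,340).
- **Scoop:** the emptied one upright on the board (415,450).
- **Left alone:** the green goods, the turquoise carton and the cream jar.

I hand it in.

```bash
python3 -c "
from plant import manip
print(manip.close_job())"
```

```text
the job is handed in; nothing more can be done
None
```

I made up the pink order and handed it in at about 87 s; the hand-in gave no verdict. The last views showed the jar upright in the basket with both pink sweets, all three pink cartons flat beside it, the funnel in its rest, and the emptied scoop upright on its board.

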